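# Hang a bin on an S-hook and slide it home along the rail

## Robot

A 6-joint arm with a two-finger parallel gripper is mounted at the origin on a cart in front of the work surface, level with it; the furniture and walls round the work are solid. World frame = base frame: x ahead of the robot, y to its left, z up, the work surface at z = 0. Lengths are in mm, angles in degrees, forces in N, time in s.
With the tool pointing down it reaches from about 350 to 850 mm from the base axis. Payload 8.1 kg.
Tool frame: the origin (TCP) lies midway between the tips of the shut fingers; the grasp point (between the pads) lies 19 mm behind it; z points along the fingers, y is the direction in which the jaws open and shut (so a half turn about z gives the same grasp; the last joint's range is limited). The gripper opens to 85 mm and grips with 20 to 120 N. Pads are 22 mm wide; open, the fingers measure 114 mm over their backs; the gripper's body (76 mm by 85 mm) begins 54 mm behind the grasp point. The pads swing forward as they close: fully open they stand 13 mm farther back than shut.
Start: joints at [-68.148, 7.471, 85.268, -0, 87.261, -4.893], TCP at [270.038, -535.803, 195.992] pointing down, gripper open.
Joint ranges: [-169.43, 169.43], [-51.17, 129.36], [1.28, 143.12], [-76.62, 256.62], [0, 156.53], [-152.29, 152.29]. Speed limits (degrees/s): [136.94, 136.94, 159.86, 180, 180, 180].

## Interface

Orientations are given as [roll, pitch, yaw] about the fixed x, y, z axes, in that order (R = Rz(yaw) Ry(pitch) Rx(roll)).
In Python, from bench import telemetry, snapshot, camera_params, job gives the robot as it stands. The module is installed in compiled form; this text tells all that it offers.
- The arm moves only by the shell command python3 -m jog 'ROWS' [FORCE]. ROWS is JSON, a list that holds one entry, the list of rows, each a list of 7 numbers: the shift along the tool's x, y, z in units of 50 mm (1.0 is 50 mm), then the turn, a rotation vector about the tool's x, y, z in units of 2 pi rad (1.0 is 2 pi rad), then the opening, from 0 (shut) to 1 (fully open). In form: [[[dx, dy, dz, rx, ry, rz, claw], ...]]. A call has 1 to 12 rows; each row shifts and turns the commanded pose from where the row before left it, along the tool's axes as they then stand; what a row does not reach is not made up. A row lasts 1/8 s, in which the tool goes at most 62.5 mm and 10.7 degrees, less where a joint would pass 70% of its speed; a pose out of reach is approached as far as the arm can. A call with a number of a shift or a turn outside -1 to 1 is refused whole. A call with a gripper value outside its range is refused whole. The fingers move at their own pace and stop on an object; FORCE is the grip in N (left out, the last holds). Time passes only in rows, so rows that do not move let the fingers close. It gives the time, the measured TCP pose, the force and the opening at its end, in the units of the state.
- telemetry.sense(): the state, without advancing time (a new reading comes with each control period).
- snapshot(name): name is "scene" or "top" or "wrist"; returns (picture, depth): 480x640x3 uint8, red, green, blue; 480x640 float32, mm along the optical axis (not along the pixel's ray), 0 where there is no reading.
- camera_params(name): a dict with "K" (3x3 intrinsics, pixels), "D" ([k1, k2, p1, p2, k3] as OpenCV has them; the pictures are not rectified), "extrinsics" (4x4, takes a point from camera to world coordinates). Camera axes: x right, y down, z forward; pixel columns grow to the right and rows downward; lengths in mm; the calibration is good to about 2 mm. A picture is of the moment at which its call begins: read the wrist's pose just before it. camera_params takes no time and is no camera call; for the wrist camera it gives the pose at the moment of the call.
- job.hand_in(): hands the job in, once; it reports no verdict.
The state is a dict: "time": time; "joint_pos": joint angles; "qd": joint speeds; "joint_efforts": joint torques, N m; "tool_pos": TCP position; "tcp_rot": TCP orientation; "ft_force": force on the tool from outside, world axes, zero at the start; "wrist_torque": the same for the moment, N m; "finger_gap": finger opening in mm.
Only numpy, scipy, OpenCV 4.12 (cv2) and the standard library are available. Lean on these libraries where they do the work, as an engineer would, in place of code of your own. Each camera call takes 0.05 s, during which the arm holds its last target. There are 200 camera calls.

## Task

Take the S-hook out of its holder, hook its upper curl over the rail near the middle and let go, then hang the bin by the middle of its bar handle in the hook's lower curl and let go. Last, slide the loaded hook along the rail until it bears against the large stop collar, and leave everything hanging there at rest. Keep the bin upright throughout and leave the sample cup, the timer and the dropper bottle where they are.

Things in the scene. Friction and masses are not known exactly. Their poses are not given: they have to be found in the camera images.
- stand: Fixed steel rail stand. Origin on the worktop under the rail's middle; y along the rail, x away from the robot to the one post (radius 9, 75 mm behind the rail, foot 100 x 120 x 12). At rail height a yoke of 7 mm radius rod joins the post's top to the rail's ends at y +-120 mm; between the two rings the rail is free all round.
- rail_mid (a point): Middle of the rail on its axis, 330 mm above the worktop. The rail is a round steel bar of radius 8, along the stand's y axis, 256 long. Axes as the stand's.
- stop_collar: The large stop collar, fixed on the rail near one end (either one): a dark ring of radius 18, 16 wide along the rail, with a small screw head on the robot's side. Origin at its middle on the rail's axis; y along the rail.
- slim_ring: The slim ring, fixed on the rail near the other end: radius 12, 8 wide; not the stop. Origin at its middle on the rail's axis.
- s_hook: Loose S-hook, about 90 g, of steel bar 9 thick, 12 wide (along its y); 172 tall, 50 wide in x. Origin in the middle of the shank, z up, S in the x-z plane. Shank straight from (x -20, z +62) to (x +20, z -62) mm. At the start it stands upright in the holder, -x roughly towards the robot, origin 90 mm over the worktop. Hung on the rail, its origin is 69 mm below the rail's axis.
- upper_seat (a point): Inner crown of the upper curl, 77 mm above the hook's origin; rests on the rail's top. The curl is a half circle round (x 0, z +62), inner radius 15, from the shank's upper end over the top to its tip at x +20, z +59: open downwards.
- lower_seat (a point): Inner bottom of the lower curl, 77 mm below the hook's origin; the bin's bar rests on it. The curl is a half circle round (x 0, z -62), inner radius 15, from the shank's lower end underneath to its tip at x -20, z -59: open upwards, with the sloping shank above it, so the bar comes in over the tip from -x and then down.
- holder: Fixed dark grey block 78 x 50 x 26 with a slot 53 (x) x 16 (y), 22 deep, open at the top, in which the hook's lower curl stands loosely. Origin at the centre of its underside; axes as the hook's.
- bin: Loose open pale plastic bin, 64 (x) x 112 (y) x 36 tall, about 160 g, with a fixed steel bar handle: uprights of radius 4 at y = +-58 and a straight bar of radius 4 between them along y, its axis 90 mm above the bin's underside (50 mm clear above the rim). Origin at the centre of the underside, z up.
- bar_mid (a point): Middle of the bin's bar handle, on the bar's axis, 90 mm above the bin's origin. With the bar in the lower curl it lies 73 mm below the hook's origin.
- cup: Bystander: lidded sample cup, 52 dia x 50 tall, origin at the centre of the underside. Leave alone.
- timer: Bystander: flat white timer, 62 x 62 x 17, origin at the centre of the underside. Leave alone.
- dropper: Bystander: dropper bottle with red cap, 29 dia x 78 tall, origin at the centre of the underside. Leave alone.

How it is judged:
By the outcome, as a careful person would: the job done as asked, in the order asked, and still so for the second after the job is handed in, with the robot touching nothing.
It also fails if it takes over 72 s, if anything falls off the work surface, if the arm or the gripper's body presses on something with over 40 N, if the wrist force passes 120 N, or if a joint passes its speed limit or range.

## Working session

There is one attempt and no reset: what is moved stays moved. The work goes in short steps, Python scripts to look and compute and a shell command to move; the robot and the scene stay as the last step left them, time stands still between calls to the robot, and variables do not carry over. Pictures are saved under pics/ and viewed, about 8 in all and at most 12, crops included, and the job is handed in when it is done.

```bash
mkdir -p pics; ls
python3 - <<'E'
from bench import telemetry, snapshot, camera_params, job
import cv2, numpy as np
s=telemetry.sense(); print(s)
for n in("scene","top"):
    p,d=snapshot(n); cv2.imwrite(f"pics/{n}0.png",p[:,:,::-1]); np.save(f"pics/{n}0.npy",d)
    c=camera_params(n); print(n,np.round(c["K"],1).tolist(),c["D"],np.round(c["extrinsics"],3).tolist())
E
```

```text
pics
{'time': 0.0, 'joint_pos': array([-6.81480869e+01,  7.51618429e+00,  8.53296119e+01,  1.71904650e-04,
        8.72596258e+01, -4.89210977e+00]), 'qd': array([ 0.10769619, -0.06952826,  0.00638568, -0.08562101,  0.0742019 ,
        0.03567518]), 'joint_efforts': array([ 9.39514430e-04, -5.69403577e+01, -5.00544798e+01, -2.60782781e-04,
        1.50317472e-02, -3.47978585e-06]), 'tool_pos': array([ 269.80686896, -535.23638271,  194.93006391]), 'tcp_rot': array([-1.79894977e+02, -9.16142132e-03,  2.67440061e+01]), 'ft_force': array([-0.57209546,  0.62729495,  0.44484613]), 'wrist_torque': array([-0.01087633, -0.04162362, -0.06021406]), 'finger_gap': 85.18223595299844}
scene [[480.8, 0.0, 313.7], [0.0, 480.8, 248.8], [0.0, 0.0, 1.0]] [-0.05491039  0.          0.          0.          0.        ] [[-0.807, -0.406, 0.43, -31.87], [-0.591, 0.556, -0.584, 754.685], [-0.002, -0.725, -0.688, 1021.254], [0.0, 0.0, 0.0, 1.0]]
top [[573.3, 0.0, 320.7], [0.0, 573.3, 238.7], [0.0, 0.0, 1.0]] [-0.06708621  0.          0.          0.          0.        ] [[-0.014, -0.988, 0.154, 287.635], [-1.0, 0.011, -0.02, 51.362], [0.018, -0.154, -0.988, 1402.055], [0.0, 0.0, 0.0, 1.0]]
```

View pics/scene0.png

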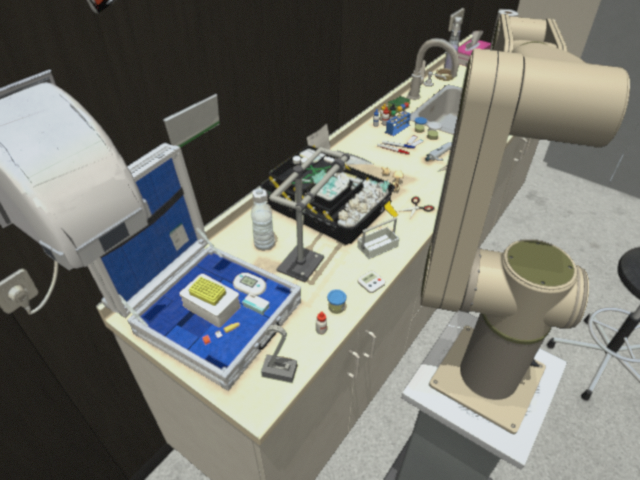

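View pics/top0.png

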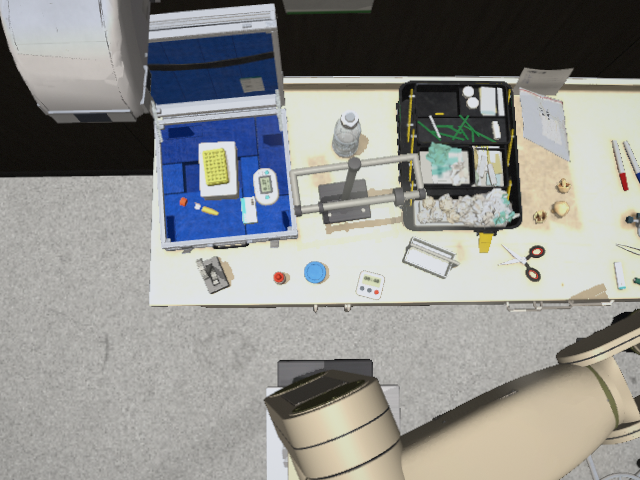

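Scene view: holder with the hook at (280,365), bin at (380,240), rail around (310,175). Top view: holder at (213,275), rail from (298,210) to (422,193), bin at (430,258). I'll enlarge these areas.

```bash
cat > h.py <<'E'
import numpy as np, cv2
from bench import telemetry, snapshot, camera_params
def ray(c,uv):
    n=cv2.undistortPoints(np.array(uv,float).reshape(-1,1,2),np.array(c["K"]),np.array(c["D"])).reshape(-1,2)
    E=np.array(c["extrinsics"]); d=np.c_[n,np.ones(len(n))]@E[:3,:3].T
    return E[:3,3],d
def onz(c,uv,z):
    o,d=ray(c,uv); return o+d*((z-o[2])/d[:,2])[:,None]
def proj(c,P):
    E=np.linalg.inv(np.array(c["extrinsics"])); r=cv2.Rodrigues(E[:3,:3])[0]
    return cv2.projectPoints(np.array(P,float).reshape(-1,1,3),r,E[:3,3],np.array(c["K"]),np.array(c["D"]))[0].reshape(-1,2)
def two(c1,uv1,c2,uv2):
    o1,d1=ray(c1,[uv1]);o2,d2=ray(c2,[uv2])
    A=np.c_[d1[0],-d2[0]]; t=np.linalg.lstsq(A,o2-o1,rcond=None)[0]
    a=o1+t[0]*d1[0];b=o2+t[1]*d2[0]; return (a+b)/2,np.linalg.norm(a-b)
E
python3 - <<'E'
import cv2,numpy as np
t=cv2.imread("pics/top0.png"); s=cv2.imread("pics/scene0.png")
def cr(i,x,y,w,h,f,n):return cv2.resize(i[y:y+h,x:x+w],None,fx=f,fy=f,interpolation=cv2.INTER_CUBIC)
m=np.zeros((600,800,3),np.uint8)
def put(im,x,y): m[y:y+im.shape[0],x:x+im.shape[1]]=im
put(cr(t,285,150,150,75,4,0),0,0)          # top rail
put(cr(t,190,250,50,50,4,0),600,0)         # top holder
put(cr(t,395,230,75,55,4,0),0,300)         # top bin
put(cr(s,255,320,60,65,4,0),300,300)       # scene hook
put(cr(s,270,145,90,45,3,0),530,220)       # scene rail
put(cr(s,345,215,60,50,4,0),545,370)
cv2.imwrite("pics/m1.png",m)
E
```

```text
(no output)
```

View pics/m1.png

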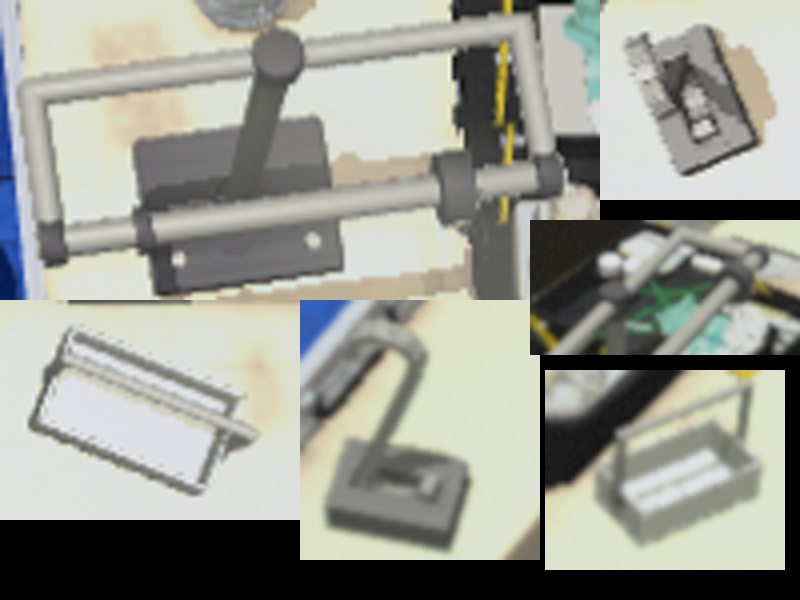

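Enlarged: stop collar at top pixel (399,197.5), on the -y side; slim ring at (321,207); rail end rings at (298,210.5) and (422,193.5). Holder corners are at about (217.5,257), (229,286) and (211,293). Bin bar ends are at about (407.5,242) and (458.5,259.5).

Run:
```python
from h import *
np.set_printoptions(precision=1,suppress=True)
ct=camera_params("top");cs=camera_params("scene")
d=np.load("pics/top0.npy")
R=onz(ct,[[298,210.5],[422.2,193.6],[321,207],[399,197.5]],330);print("rail",R)
v=R[0]-R[1];print("mid",(R[0]+R[1])/2,np.linalg.norm(v),"yaw",np.degrees(np.arctan2(-v[0],v[1])))
H=onz(ct,[[217.5,257],[229.3,286.3],[211.3,293]],26);print("holder",H,"ctr",(H[0]+H[2])/2)
v=H[0]-H[1];print("yaw",np.degrees(np.arctan2(v[1],v[0])),np.linalg.norm(v),np.linalg.norm(H[1]-H[2]))
B=onz(ct,[[408.5,241.5],[457.5,259]],90);print("bar",B,B.mean(0));v=B[0]-B[1];print(np.degrees(np.arctan2(-v[0],v[1])),np.linalg.norm(v))
C=onz(ct,[[412,382.5-150],[455.5,249.5],[445.75,273.25],[403.25,257]],36);print("bin rim",C,C.mean(0))
for n,(u,v_) in dict(cup=(315,272),timer=(370,286),drop=(280,278),hooktop=(206,265)).items(): print(n,onz(ct,[[u,v_]],{'cup':50,'timer':17,'drop':78,'hooktop':171}[n]), d[v_,u])
s=telemetry.sense()
from scipy.spatial.transform import Rotation as Ro
print(Ro.from_euler('xyz',s['tcp_rot'],degrees=True).as_matrix())
print(camera_params("wrist"))
```

```text
rail [[ 509.9   72.2  330. ]
 [ 540.9 -167.3  330. ]
 [ 516.2   28.2  330. ]
 [ 533.5 -122.   330. ]]
mid [525.4 -47.5 330. ] 241.44676171557902 yaw 7.380642115631818
holder [[460.4 273.4  26. ]
 [389.3 244.1  26. ]
 [373.7 287.1  26. ]] ctr [417.  280.2  26. ]
yaw 22.351296683954292 76.83382901509559 45.719257992316095
bar [[ 483.7 -179.3   90. ]
 [ 441.3 -292.5   90. ]] [ 462.5 -235.9   90. ]
-20.528289543535575 120.79398521388087
bin rim [[ 513.7 -198.2   36. ]
 [ 470.9 -302.8   36. ]
 [ 413.5 -276.3   36. ]
 [ 454.1 -174.7   36. ]] [ 463. -238.   36.]
cup [[419.1  38.5  50. ]] 1361.7114
timer [[386.7 -94.5  17. ]] 1389.4169
drop [[403.4 119.9  78. ]] 0.0
hooktop [[425.  274.6 171. ]] 1373.7086
[[ 0.9  0.5 -0. ]
 [ 0.5 -0.9  0. ]
 [ 0.  -0.  -1. ]]
{'K': array([[392.5,   0. , 322.1],
       [  0. , 392.5, 234.5],
       [  0. ,   0. ,   1. ]]), 'D': array([0., 0., 0., 0., 0.]), 'extrinsics': array([[   0.4,   -0.9,   -0.3,  336.7],
       [  -0.9,   -0.4,   -0.1, -502.6],
       [  -0. ,    0.3,   -1. ,  372.5],
       [   0. ,    0. ,    0. ,    1. ]])}
```

```bash
P='import json;from bench import telemetry as t;s=t.sense();print({k:(s[k].round(2).tolist() if hasattr(s[k],"round") else s[k]) for k in ("time","joint_pos","tool_pos","tcp_rot")})'
python3 -m jog '[[[0.59,-0.78,0,0,0,0,1],[0.59,-0.78,0,0,0,0,1],[0.59,-0.78,0,0,0,0,1],[0.59,-0.78,0,0,0,0,1],[0.59,-0.78,0,0,0,0,1],[0.59,-0.78,0,0,0,0,1],[0.59,-0.78,0,0,0,0,1],[0.59,-0.78,0,0,0,0,1]]]' 60; python3 -c "$P"
python3 -m jog '[[[0.405,-0.86,0,0,0,0,1],[0.405,-0.86,0,0,0,0,1],[0.405,-0.86,0,0,0,0,1],[0.405,-0.86,0,0,0,0,1],[0.405,-0.86,0,0,0,0,1],[0.405,-0.86,0,0,0,0,1],[0.405,-0.86,0,0,0,0,1],[0.405,-0.86,0,0,0,0,1]]]'; python3 -c "$P"
python3 -m jog '[[[0,0,0,0,0.0278,0,1],[0,0,0,0,0.0278,0,1],[0,0,0,0,0.0278,0,1],[0,0,0,0,0,0,0.5]]]'; python3 -c "$P"
```

```text
time: 1.1
tool_pos: [340.2, -149.4, 195.7]
tcp_rot: [-180.0, -0.0, 26.7]
ft_force: [0.4, 0.1, 0.1]
finger_gap: 85.2
{'time': 1.1, 'joint_pos': [-31.64, -30.49, 118.3, 0.01, 92.2, 31.65], 'tool_pos': [340.21, -149.41, 195.7], 'tcp_rot': [-179.99, -0.0, 26.72]}
time: 2.1
tool_pos: [329.7, 230.7, 195.8]
tcp_rot: [180.0, -0.0, 26.8]
ft_force: [0.9, -0.5, -0.2]
finger_gap: 85.4
{'time': 2.1, 'joint_pos': [27.68, -24.78, 114.34, -0.01, 90.44, 90.92], 'tool_pos': [329.73, 230.73, 195.81], 'tcp_rot': [179.99, -0.01, 26.77]}
time: 2.6
tool_pos: [359.0, 256.1, 193.2]
tcp_rot: [179.4, -25.3, 26.8]
ft_force: [-0.5, -0.4, 0.1]
finger_gap: 70.0
{'time': 2.6, 'joint_pos': [31.06, -51.09, 134.22, -2.57, 71.72, 94.64], 'tool_pos': [358.96, 256.07, 193.21], 'tcp_rot': [179.36, -25.28, 26.83]}
```

Run:
```python
import numpy as np
D=[([7.516,85.33,87.26],[269.8,-535.2,194.9],-68.148),([-30.49,118.3,92.2],[340.21,-149.41,195.7],-31.64),([-24.78,114.34,90.44],[329.73,230.73,195.81],27.68),([-51.09,134.22,71.72],[358.96,256.07,193.21],31.06)]
A=[];b=[]
for j,p,j1 in D:
    c=np.cumsum(np.radians(j)); q=np.radians(j1)
    rad=p[0]*np.cos(q)+p[1]*np.sin(q); print("lat",-p[0]*np.sin(q)+p[1]*np.cos(q))
    A+=[[1,0,*np.sin(c)],[0,1,*np.cos(c)]]; b+=[rad,p[2]]
x,r,k,s=np.linalg.lstsq(np.array(A),b,rcond=None);print(x.round(1),r,s)
```

```text
lat 51.207459750337364
lat 51.265662080108186
lat 51.15384536185553
lat 34.15642300687912
[ 14.4 271.3 361.3 536.9 407.7] [0.85740573] [3.45121609 2.78581115 0.52383936 0.21762879 0.08120234]
```

```bash
P='from bench import telemetry as t;s=t.sense();print({k:(s[k].round(2).tolist() if hasattr(s[k],"round") else s[k]) for k in ("time","joint_pos","tool_pos","tcp_rot")})'
python3 -m jog '[[[0,0,0,0,-0.0234,0,0.5],[0,0,0,0,-0.0234,0,0.5],[0,0,0,0,-0.0234,0,0.5],[0,0,-0.65,0,0,0.0122,0.5],[0,0,-0.65,0,0,0,0.5],[0,0,0,0,0,0,0.5],[0,0,0,0,0,0,0.5]]]'; python3 -c "$P"
python3 - <<'E'
from h import *
c=camera_params("wrist"); p,d=snapshot("wrist"); cv2.imwrite("pics/w1.png",p[:,:,::-1]); np.savez("pics/w1.npz",d=d,**c)
E
cat > kin.py <<'E'
import numpy as np
from scipy.spatial.transform import Rotation as Ro
from scipy.optimize import least_squares
D=[([-68.148,7.516,85.33,0,87.26,-4.892],[269.8,-535.2,194.9]),([-31.64,-30.49,118.3,.01,92.2,31.65],[340.21,-149.41,195.7]),([27.68,-24.78,114.34,-.01,90.44,90.92],[329.73,230.73,195.81]),([31.06,-51.09,134.22,-2.57,71.72,94.64],[358.96,256.07,193.21])]
def cols(q):
    r=lambda a,x:Ro.from_euler(a,x,degrees=True)
    R1=r('z',q[0]);R2=R1*r('y',q[1]);R3=R2*r('y',q[2]);R5=R3*r('z',q[3])*r('y',q[4])
    e=np.eye(3); return np.c_[R1.apply(e[0]),R1.apply(e[1]),e[2],R2.apply(e[2]),R3.apply(e[2]),R5.apply(e[2])], R5*r('z',q[5])
E
python3 - <<'E'
from kin import *
D.append(([float(x) for x in __import__('bench').telemetry.sense()['joint_pos']],list(__import__('bench').telemetry.sense()['tool_pos'])))
A=np.vstack([cols(q)[0] for q,p in D]);b=np.hstack([p for q,p in D])
x,r,k,s=np.linalg.lstsq(A,b,rcond=None);print(x.round(1),r,s.round(3))
print((A@x-b).round(1)); print(cols(D[-1][0])[1].as_euler('xyz',degrees=True))
E
```

```text
time: 3.48
tool_pos: [359.7, 256.2, 261.2]
tcp_rot: [179.5, -0.2, 22.1]
ft_force: [-0.7, -0.1, -1.3]
finger_gap: 42.9
{'time': 3.475, 'joint_pos': [29.31, -18.78, 103.07, -0.56, 95.55, 97.18], 'tool_pos': [359.71, 256.2, 261.24], 'tcp_rot': [179.46, -0.23, 22.08]}
[ 10.6  51.2 267.9 361.2 542.1 404.1] [27.79872353] [3.85  3.137 2.236 0.527 0.227 0.094]
[ 0.5 -1.2  0.1  0.8 -0.4  0.1  1.9  1.   0.1 -0.1 -0.2  1.  -3.6 -2.
 -1.4]
[179.81287349   0.54786986 112.07361236]
```

View pics/w1.png

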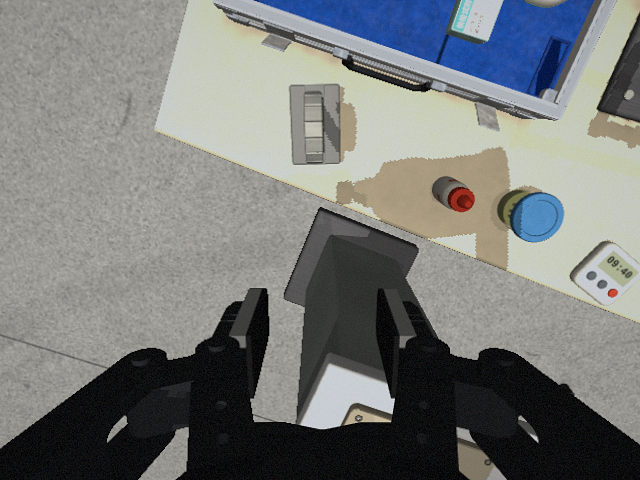

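Wrist view: the holder spans (290,85) to (341,164), with the hook in it as a grey strip at u 304–323. Its brightest part, the crown, is at about (314,130). I'll compute positions from these.

Run:
```python
from h import *
np.set_printoptions(precision=1,suppress=True)
c=dict(np.load("pics/w1.npz")); d=c.pop("d")
H=onz(c,[[290,86],[340,84],[341,163.5],[293,165]],26);print(H,H.mean(0))
for a,b in((3,0),(2,1)): v=H[b]-H[a];print(np.degrees(np.arctan2(v[1],v[0])),np.linalg.norm(v))
# depth points above holder top -> hook
v,u=np.mgrid[80:200,280:350]; dd=d[80:200,280:350]; uv=np.c_[u.ravel(),v.ravel()]
o,r=ray(c,uv); P=o+r*dd.reshape(-1,1); m=(dd.ravel()>0)&(P[:,2]>150)
Q=P[m];print(len(Q),Q.min(0),Q.max(0))
t=Q[Q[:,2]>Q[:,2].max()-6];print("crown",t.mean(0),len(t))
for h in(22.4,):
    e=np.array([np.cos(np.radians(h)),np.sin(np.radians(h))]);n=np.array([-e[1],e[0]])
    for z0 in(100,120,140,160):
        k=(P[:,2]>z0-6)&(P[:,2]<z0+6)&(dd.ravel()>0);S=P[k][:,:2]-[417,280]; print(z0,k.sum(),(S@e).min() if k.any() else 0,(S@e).max() if k.any() else 0,(S@n).mean() if k.any() else 0)
w=np.linalg.svd(Q[:,:2]-Q[:,:2].mean(0))[2][0];print("dir",np.degrees(np.arctan2(w[1],w[0])))
```

```text
[[445.2 321.7  26. ]
 [465.3 276.8  26. ]
 [394.5 246.   26. ]
 [374.4 291.8  26. ]] [419.9 284.1  26. ]
22.92717271872987 76.831430508472
23.53409647681239 77.23813367906125
1297 [396.4 270.8 150.4] [444.7 299.7 177.8]
crown [420.4 285.3 174.5] 731
100 0 0 0 0
120 0 0 0 0
140 0 0 0 0
160 211 -19.101678372230374 28.696912721752682 3.6892634284324535
dir -156.5820307866892
```

```bash
python3 -m jog '[[[0.904,-0.052,0,0,0,-0.0033,0.5],[0,0,0.93,0,0,0,0.5],[0,0,0.93,0,0,0,0.5],[0,0,0.94,0,0,0,0.5],[0,0,0,0,0,0,0.5],[0,0,0,0,0,0,0.5],[0,0,0,0,0,0,0],[0,0,0,0,0,0,0],[0,0,0,0,0,0,0],[0,0,0,0,0,0,0],[0,0,0,0,0,0,0]]]' 60
python3 -m jog '[[[0,0,-0.3,0,0,0,0],[0,0,-0.6,0,0,0,0],[0,0,-1,0,0,0,0],[0,0,-1,0,0,0,0],[0,0,0,0,0,0,0],[0,0,0,0,0,0,0]]]' 60
python3 - <<'E'
from h import *
p,d=snapshot("scene"); cv2.imwrite("pics/s2.png",cv2.resize(p[180:400,180:440,::-1],None,fx=2.5,fy=2.5))
E
```

```text
time: 4.9
tool_pos: [403.3, 275.8, 123.8]
tcp_rot: [179.5, -0.5, 23.3]
ft_force: [0.0, 0.5, 6.6]
finger_gap: 9.9
time: 5.65
tool_pos: [400.7, 275.9, 266.8]
tcp_rot: [179.5, -0.3, 23.3]
ft_force: [-0.1, -0.3, -1.5]
finger_gap: 9.7
```

View pics/s2.png

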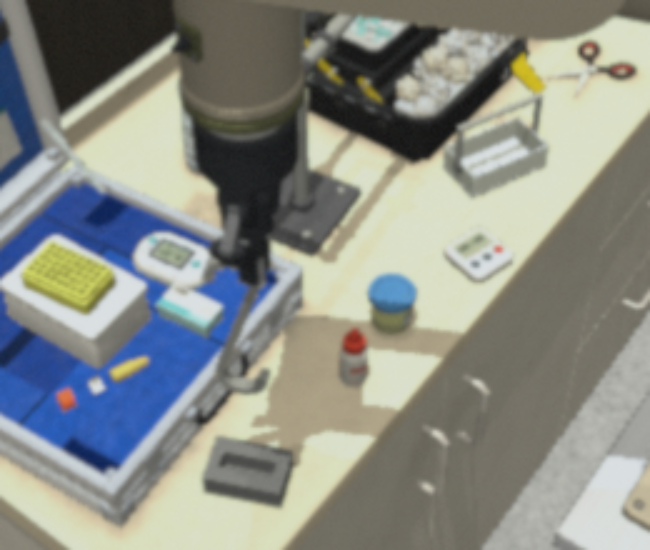

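The hook is out of the holder and gripped by its upper shank. Next I carry it to just in front of the rail.

```bash
python3 -m jog '[[[0,0,-0.68,0,0,0.022,0],[0,0,-0.68,0,0,0.022,0],[-0.097,0.6,0,0,0,0,0],[-0.097,0.9,0,0,0,0,0],[-0.097,0.9,0,0,0,0,0],[-0.097,0.9,0,0,0,0,0],[-0.097,0.9,0,0,0,0,0],[-0.097,0.9,0,0,0,0,0],[-0.097,0.9,0,0,0,0,0],[-0.097,0.74,0,0,0,0,0],[0,0,0,0,0,0,0],[0,0,0,0,0,0,0]]]' 60
python3 - <<'E'
from h import *
print(telemetry.sense()['joint_pos'].round(1))
c=camera_params("wrist"); p,d=snapshot("wrist"); cv2.imwrite("pics/w2.png",p[:,:,::-1]); np.savez("pics/w2.npz",d=d,**c)
c=camera_params("scene"); p,d=snapshot("scene"); cv2.imwrite("pics/s3.png",p[:,:,::-1])
E
```

```text
time: 7.2
tool_pos: [404.8, -62.4, 335.7]
tcp_rot: [179.6, -0.3, 7.4]
ft_force: [-0.1, -0.1, -1.4]
finger_gap: 9.9
[-15.7 -23.5  99.   -0.3 104.1  66.8]
```

View pics/w2.png

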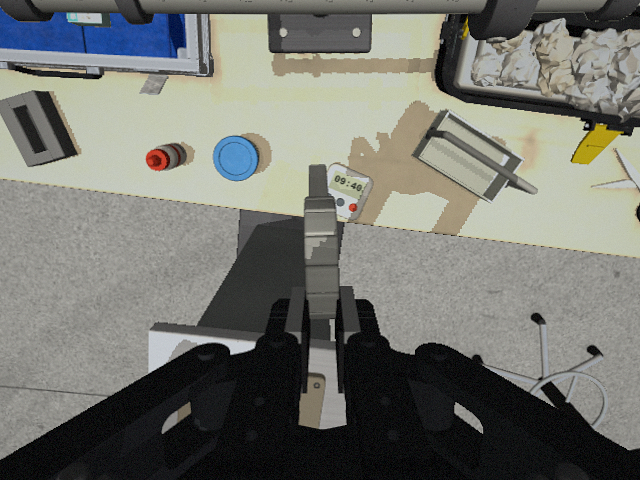

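Wrist view: the rail runs level across the top (v≈0–12), with the slim ring at u≈133 and the collar at u≈505. The hook's crown is at (322,240) and its tip at (318,170), lined up with the middle of the rail. Next I measure the crown's height and the rail.

Run:
```python
from h import *
np.set_printoptions(precision=1,suppress=True)
c=dict(np.load("pics/w2.npz")); d=c.pop("d")
def pts(u0,u1,v0,v1):
    v,u=np.mgrid[v0:v1,u0:u1]; dd=d[v0:v1,u0:u1].ravel(); o,r=ray(c,np.c_[u.ravel(),v.ravel()]); P=o+r*dd[:,None]; return P[dd>0]
T=telemetry.sense()['tool_pos'];y=np.radians(7.4);e=np.array([np.cos(y),np.sin(y)]);n=np.array([-e[1],e[0]])
H=pts(300,345,155,320);H=H[H[:,2]>T[2]-30]
L=np.c_[(H[:,:2]-T[:2])@e,(H[:,:2]-T[:2])@n,H[:,2]-T[2]]
for x in range(-30,60,5):
    k=(L[:,0]>x)&(L[:,0]<x+5); 
    if k.sum()>5: print(x+2.5,L[k,1].mean(),L[k,2].mean(),L[k,2].max())
R=pts(150,490,0,12); R=R[(R[:,2]>300)]
for u0 in(150,480):
    S=pts(u0,u0+10,0,14);S=S[S[:,2]>300];print("rail",u0,S[:,2].max(),S[S[:,2].argmax()],len(S))
for u0,u1 in((110,155),(475,530)):
    uu=[(u0+u1)/2,6];print("ring cols",onz(c,[uu],330))
print("collar/slim",onz(c,[[505,8],[133,8]],330))
```

```text
-2.5 -1.1438829670919033 39.7124535491994 40.952021350586165
2.5 -0.25958417175272286 44.65784327742576 48.355477438240996
7.5 -0.44833606403417864 48.459756206269 57.12893216118351
12.5 -0.09221281524225626 51.711848744966574 64.82338880262375
17.5 -0.3955658563005263 51.04649638217798 52.76167071547934
22.5 -0.2073786362032406 50.83729647235083 52.58716609147609
27.5 -0.04563520652477033 49.73148140997357 51.88409341023225
32.5 0.015963062218422346 47.12959842991545 50.117202953700485
37.5 0.3040815774042215 42.75616524348549 46.64453650227284
42.5 0.3506011030314243 33.728256883223835 41.93868542459302
rail 150 336.3038866295907 [513.7  17.6 336.3] 139
rail 480 341.22898369270564 [ 524.9 -112.7  341.2] 139
ring cols [[511.5  29.5 330. ]]
ring cols [[ 531.2 -121.5  330. ]]
collar/slim [[ 530.6 -122.8  330. ]
 [ 510.8   29.4  330. ]]
```

```bash
python3 -m jog '[[[0.7,0,0,0,0,0,0],[0.7,0,0,0,0,0,0],[0.6,0.01,0,0,0,0,0],[0,0,0,0,0,0,0],[0,0,0.3,0,0,0,0],[0,0,0.3,0,0,0,0],[0,0,0.12,0,0,0,0],[0,0,0.06,0,0,0,0],[0,0,0.02,0,0,0,0],[0,0,0,0,0,0,0],[0,0,0,0,0,0,0]]]' 60
python3 - <<'E'
from h import *
p,d=snapshot("scene"); cv2.imwrite("pics/s4.png",cv2.resize(p[120:300,220:420,::-1],None,fx=3,fy=3))
c=camera_params("wrist"); p,d=snapshot("wrist"); cv2.imwrite("pics/w3.png",p[:,:,::-1]); np.savez("pics/w3.npz",d=d,**c)
E
```

```text
time: 8.68
tool_pos: [505.0, -50.7, 297.9]
tcp_rot: [179.5, -0.4, 7.4]
ft_force: [0.5, -0.2, -1.3]
finger_gap: 9.9
```

View pics/w3.png

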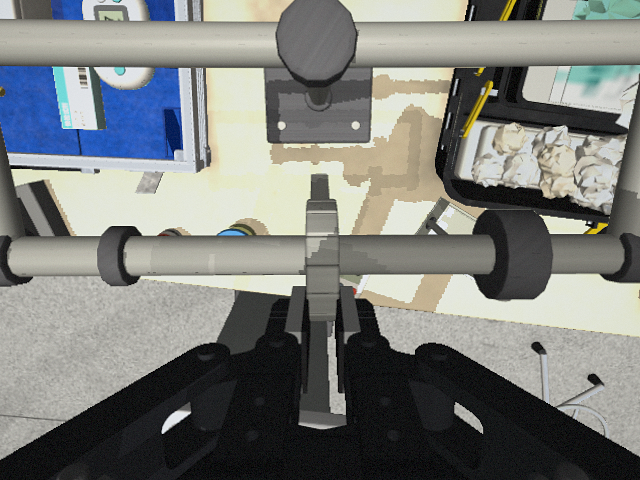

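The curl is over the rail at u=322, centred between slim ring and collar. I'll lower the last 3 mm and let go.

```bash
python3 -m jog '[[[0,0,0.03,0,0,0,0],[0,0,0.03,0,0,0,0],[0,0,0,0,0,0,0],[0,0,0,0,0,0,0]]]' 60
python3 -m jog '[[[0,0,0,0,0,0,0.15],[0,0,0,0,0,0,0.25],[0,0,0,0,0,0,0.4],[0,0,0,0,0,0,0.4],[-0.3,0,0,0,0,0,0.4],[-0.9,0,0,0,0,0,0.4],[-0.9,0,0,0,0,0,0.4],[0,0,0,0,0,0,0.4],[0,0,0,0,0,0,0.4]]]'
python3 - <<'E'
from h import *
print(telemetry.sense()['joint_pos'].round(1))
c=camera_params("wrist"); p,d=snapshot("wrist"); np.savez("pics/w4.npz",d=d,**c)
p2,d=snapshot("scene"); 
m=np.zeros((600,800,3),np.uint8); m[:300,:400]=cv2.resize(p[:,:,::-1],(400,300)); m[:300,400:]=cv2.resize(p2[130:280,230:430,::-1],(400,300)); cv2.imwrite("pics/w4.png",p[:,:,::-1])
cv2.imwrite("pics/m4.png",m[:300])
E
```

```text
time: 9.28
tool_pos: [505.6, -50.7, 295.9]
tcp_rot: [179.5, -0.6, 7.4]
ft_force: [-0.4, 0.6, 4.9]
finger_gap: 9.8
time: 10.4
tool_pos: [401.1, -64.3, 294.1]
tcp_rot: [179.5, -0.5, 7.4]
ft_force: [0.5, 0.7, 0.9]
finger_gap: 34.3
[-16.1 -25.1 104.4  -0.3 100.   66.5]
```

View pics/m4.png

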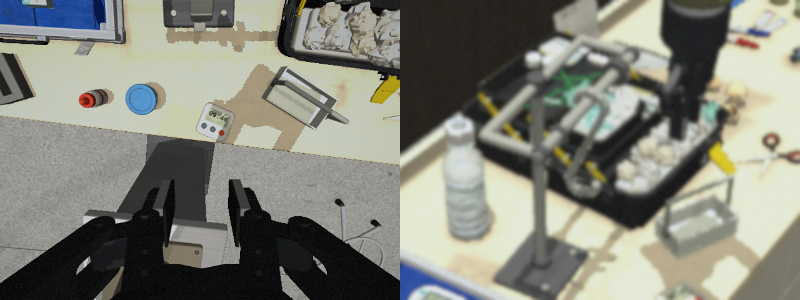

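The hook hangs on the rail on its own. Next I measure the bar from the last wrist depth and refit the kinematics, so I can choose a bin grasp that stays clear of the rail.

```bash
cat > m.py <<'E'
from h import *
def bar(f):
    c=dict(np.load(f)); d=c.pop("d")
    v,u=np.mgrid[0:480,0:640]; o,r=ray(c,np.c_[u.ravel(),v.ravel()]); P=o+r*d.reshape(-1,1)
    k=(d.ravel()>0)&(P[:,2]>82)&(P[:,2]<110)&(abs(P[:,0]-462)<75)&(abs(P[:,1]+236)<85)
    Q=P[k]; m=Q.mean(0); w=np.linalg.svd(Q[:,:2]-m[:2],full_matrices=False)[2][0]; w*=np.sign(w[1])
    s=(Q[:,:2]-m[:2])@w; mid=m[:2]+w*(s.min()+s.max())/2
    return len(Q),mid,np.median(Q[:,2]),np.degrees(np.arctan2(-w[0],w[1])),s.max()-s.min()
E
python3 - <<'E'
from m import *
for f in("pics/w2.npz","pics/w4.npz"): print(bar(f))
from kin import *
J=[([-68.148,7.471,85.268,0,87.261,-4.893],[270.038,-535.803,195.992]),([29.31,-18.78,103.07,-.56,95.55,97.18],[359.71,256.2,261.24])]
s=telemetry.sense();J.append((s['joint_pos'],s['tool_pos']))
J+=[D[1],D[2]]
A=np.vstack([cols(q)[0] for q,p in J]);b=np.hstack([p for q,p in J])
for L in(None,):
  x,r,k,sv=np.linalg.lstsq(A,b,rcond=1e-3);print(x.round(1),r,sv.round(3),(A@x-b).round(1))
E
```

```text
(1380, array([ 480.60136246, -234.78928625]), np.float64(92.06020416982994), np.float64(-14.44861204405292), np.float64(148.93980589059612))
(1755, array([ 482.08266057, -233.60516002]), np.float64(91.79873154051904), np.float64(-16.112418188391562), np.float64(148.47854285689132))
[ -0.9  52.6 764.1 359.1 553.5 898.2] [47.62623533] [3.832 3.182 2.236 0.422 0.126 0.008] [ 1.6 -0.3 -0.5 -0.4 -4.1 -0.2 -3.3  0.1 -0.5  2.3  0.3  0.8  1.9  2.5
  0.4]
```

```bash
cat >> m.py <<'E'
from scipy.spatial.transform import Rotation as Ro
def bar2(f,m0=(462.5,-236.),yaw=-20.5):
    c=dict(np.load(f)); d=c.pop("d")
    v,u=np.mgrid[0:480,0:640]; o,r=ray(c,np.c_[u.ravel(),v.ravel()]); P=o+r*d.reshape(-1,1)
    m=np.array(m0)
    for w_ in (18,12,9):
        w=np.array([-np.sin(np.radians(yaw)),np.cos(np.radians(yaw))]);n=np.array([w[1],-w[0]])
        k=(d.ravel()>0)&(P[:,2]>82)&(P[:,2]<105)&(abs((P[:,:2]-m)@n)<w_)&(abs((P[:,:2]-m)@w)<72)
        Q=P[k];g=Q.mean(0)[:2]; w=np.linalg.svd(Q[:,:2]-g,full_matrices=False)[2][0]; w*=np.sign(w[1])
        s=(Q[:,:2]-g)@w; m=g+w*(s.min()+s.max())/2; yaw=np.degrees(np.arctan2(-w[0],w[1]))
    return len(Q),m.round(1),round(float(np.median(Q[:,2])),1),round(float(yaw),1),round(float(s.max()-s.min()),1)
def tgt(mid,z,yaw,off=-30,b=45,g=30,back=0):
    "tool pose: grip on bar at offset off, azimuth b rel. bin, elevation g"
    b,g=np.radians([b,g]); a=np.array([np.cos(b)*np.cos(g),np.sin(b)*np.cos(g),-np.sin(g)])
    y=np.cross(a,[0,1,0]); y/=np.linalg.norm(y)
    if y[2]<0: y=-y
    x=np.cross(y,a); R=Ro.from_euler('z',yaw,degrees=True)
    M=Ro.from_matrix(R.apply(np.array([x,y,a])).T)
    G=np.array([*mid,z])+R.apply([0,off,0])
    return G+R.apply(a)*(19-back),M
def rel(T,M):
    s=telemetry.sense(); C=Ro.from_euler('xyz',s['tcp_rot'],degrees=True)
    rv=(C.inv()*M).as_rotvec()
    print("target",T.round(1),"shift now-axes/50",(C.inv().apply(T-s['tool_pos'])/50).round(3),"target-axes/50",(M.inv().apply(T-s['tool_pos'])/50).round(3),"rv/2pi",(rv/2/np.pi).round(4),np.degrees(np.linalg.norm(rv)).round(1))
E
python3 - <<'E'
from m import *
for f in("pics/w2.npz","pics/w4.npz"): print(bar2(f))
for b in(45,60):
  T,M=tgt((463,-237),90,-20.5,b=b,back=80); rel(T,M); print(M.as_matrix().round(2).tolist())
E
```

```text
(891, array([ 455.1, -237.8]), 93.0, -23.2, 122.8)
(1098, array([ 455.2, -237.3]), 93.0, -23.3, 122.1)
target [ 404.4 -287.   120.5] shift now-axes/50 [-0.539  4.4    3.496] target-axes/50 [-5.393 -1.66   0.181] rv/2pi [-0.0692  0.1653 -0.2008] 96.9
[[-0.17, 0.59, 0.79], [0.91, -0.22, 0.36], [0.39, 0.77, -0.5]]
target [ 411.7 -298.7  120.5] shift now-axes/50 [-0.425  4.65   3.499] target-axes/50 [-5.724 -0.879 -0.712] rv/2pi [-0.025   0.1781 -0.2023] 97.4
[[-0.23, 0.71, 0.67], [0.79, -0.26, 0.55], [0.57, 0.65, -0.5]]
```

```bash
python3 -m jog '[[[-0.12,0.9,0.176,0,0,0,0.4],[-0.12,0.9,0.176,0,0,0,0.4],[-0.12,0.9,0.176,0,0,0,0.4],[-0.12,0.9,0.176,0,0,0,0.4],[-0.12,0.9,0.176,0,0,0,0.4]]]' 80
python3 -m jog '[[[0,0,0,-0.0069,0.0165,-0.0201,0.4],[0,0,0,-0.0069,0.0165,-0.0201,0.4],[0,0,0,-0.0069,0.0165,-0.0201,0.4],[0,0,0,-0.0069,0.0165,-0.0201,0.4],[0,0,0,-0.0069,0.0165,-0.0201,0.4],[0,0,0,-0.0069,0.0165,-0.0201,0.4],[0,0,0,-0.0069,0.0165,-0.0201,0.4],[0,0,0,-0.0069,0.0165,-0.0201,0.4],[0,0,0,-0.0069,0.0165,-0.0201,0.4],[0,0,0,-0.0069,0.0165,-0.0201,0.4],[0,0,0,0,0,0,0.4]]]'
python3 - <<'E'
from m import *
print(telemetry.sense()['joint_pos'].round(1))
T,M=tgt((455.2,-237.5),90,-23.3,back=70); rel(T,M)
c=camera_params("wrist"); p,d=snapshot("wrist"); cv2.imwrite("pics/w5.png",p[:,:,::-1]); np.savez("pics/w5.npz",d=d,**c)
print(bar2("pics/w5.npz",(456,-237.5),-23))
E
```

```text
time: 11.12
tool_pos: [400.9, -293.1, 250.5]
tcp_rot: [179.6, -0.4, 7.4]
ft_force: [0.7, -0.8, 0.3]
finger_gap: 34.2
time: 12.5
tool_pos: [400.0, -291.8, 248.6]
tcp_rot: [123.0, -23.2, 100.4]
ft_force: [0.1, -0.4, 0.1]
finger_gap: 34.2
[-85.6  -9.9 118.3  55.   97.3 -89.1]
target [ 402.3 -281.4  115.5] shift now-axes/50 [-0.869 -2.072  1.442] target-axes/50 [-0.845 -2.087  1.434] rv/2pi [-0.0032 -0.0065  0.0027] 2.8
(1402, array([ 453.8, -238.7]), 92.3, -23.2, 122.4)
```

```bash
python3 -m jog '[[[-0.29,-0.69,0.48,-0.0011,-0.0022,0.0009,0.4],[-0.29,-0.69,0.48,-0.0011,-0.0022,0.0009,0.4],[-0.28,-0.70,0.46,-0.0011,-0.0022,0.0009,0.4],[0,0,0,0,0,0,0.4],[0,0,0,0,0,0,0.4]]]' 80
python3 - <<'E'
from m import *
print(telemetry.sense()['joint_pos'].round(1))
T,M=tgt((454.5,-238),90,-23.3); rel(T,M)
c=camera_params("wrist"); p,d=snapshot("wrist"); cv2.imwrite("pics/w6.png",p[:,:,::-1]); np.savez("pics/w6.npz",d=d,**c)
print(bar2("pics/w6.npz",(456,-237.5),-23))
E
```

```text
time: 13.18
tool_pos: [402.5, -283.7, 120.9]
tcp_rot: [122.8, -22.1, 97.7]
ft_force: [0.0, -0.6, 1.2]
finger_gap: 34.2
[ -86.    -0.9  125.6   55.9   85.8 -102.2]
target [ 457.9 -259.5   80.5] shift now-axes/50 [ 0.002 -0.103  1.452] target-axes/50 [-0.007 -0.103  1.452] rv/2pi [-0.      0.0009  0.0016] 0.6
(2308, array([ 453.5, -238.3]), 92.0, -23.3, 123.6)
```

View pics/w6.png

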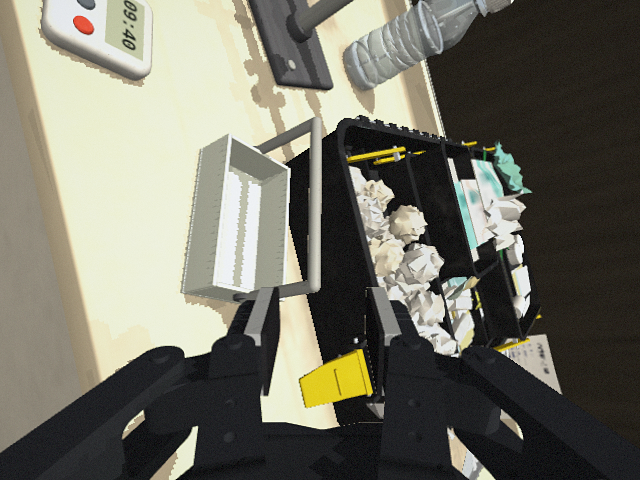

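Wrist view: the bar runs from (318,120) to (318,290), midway between the open fingers at u≈320. I advance and grip.

```bash
python3 -m jog '[[[0,-0.05,0.5,0,0,0.0008,0.4],[0,-0.05,0.5,0,0,0.0008,0.4],[0,0,0.3,0,0,0,0.4],[0,0,0.15,0,0,0,0.4],[0,0,0,0,0,0,0.4],[0,0,0,0,0,0,0.4]]]' 80
python3 -m jog '[[[0,0,0,0,0,0,0.2],[0,0,0,0,0,0,0.15],[0,0,0,0,0,0,0],[0,0,0,0,0,0,0],[0,0,0,0,0,0,0]]]' 80
python3 - <<'E'
from m import *
T,M=tgt((454.5,-238),90,-23.3); rel(T,M); print(telemetry.sense()['wrist_torque'])
E
```

```text
time: 13.98
tool_pos: [457.4, -258.9, 78.9]
tcp_rot: [122.9, -22.7, 97.4]
ft_force: [0.0, -0.5, 0.1]
finger_gap: 34.1
time: 14.6
tool_pos: [457.5, -258.3, 78.4]
tcp_rot: [122.9, -22.8, 97.4]
ft_force: [-0.2, -0.2, 0.0]
finger_gap: 0.2
target [ 457.9 -259.5   80.5] shift now-axes/50 [-0.007  0.044 -0.021] target-axes/50 [-0.007  0.044 -0.021] rv/2pi [ 0.      0.0007 -0.0004] 0.3
[-0.18749605  0.36327356 -0.03369105]
```

Run:
```python
from m import *
c=camera_params("wrist"); p,d=snapshot("wrist"); np.savez("pics/w7.npz",d=d,**c)
p2,_=snapshot("scene")
m=np.zeros((600,800,3),np.uint8); m[:,:]=cv2.resize(p[:,:,::-1],(800,600)); m[:240,480:]=cv2.resize(p2[180:300,340:500,::-1],(320,240)); cv2.imwrite("pics/m7.png",m)
print(bar2("pics/w7.npz",(456,-237.5),-23)); s=telemetry.sense()
C=Ro.from_euler('xyz',s['tcp_rot'],degrees=True); G=s['tool_pos']-19*C.as_matrix()[:,2]
print("grasp pt",G, "proj TCP,G",proj(c,[s['tool_pos'],G]), "bar ends proj",proj(c,[[454.5-23,-238-53,90],[454.5+23,-238+53,90]]))
```

```text
(2917, array([ 460.1, -222.4]), 92.0, -23.3, 88.3)
grasp pt [ 442.15986542 -264.28500023   87.88406056] proj TCP,G [[321.0925564  273.2754252 ]
 [321.00497438 289.93040385]] bar ends proj [[326.28191551 358.7529798 ]
 [325.32513034 123.52990046]]
```

View pics/m7.png

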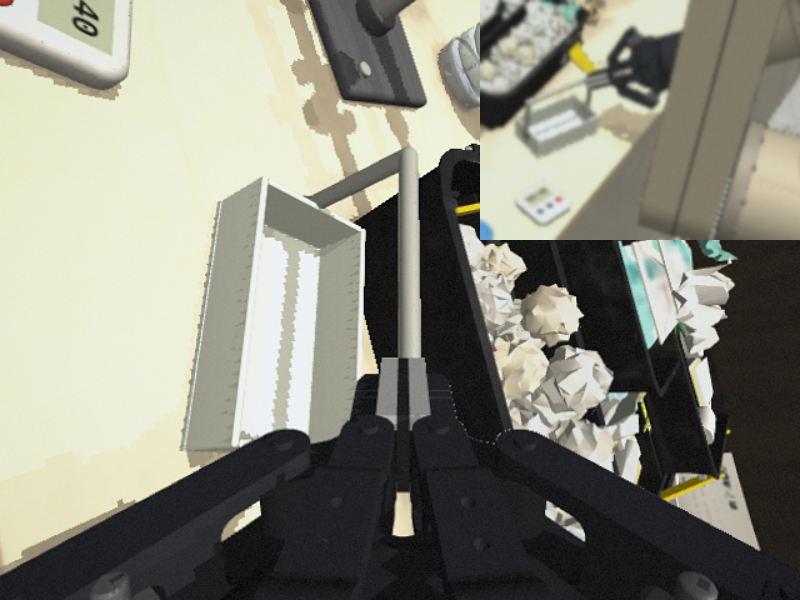

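The fingers read shut. The picture leaves it unclear whether the bar at (325,290) runs between the pads, so I check the depth in the tool frame around the fingertips.

Run:
```python
from m import *
np.set_printoptions(precision=0,suppress=True,linewidth=200)
c=dict(np.load("pics/w7.npz")); d=c.pop("d"); s=telemetry.sense(); C=Ro.from_euler('xyz',s['tcp_rot'],degrees=True)
for v in range(240,400,10):
    us=np.arange(296,352,4); o,r=ray(c,np.c_[us,us*0+v]); P=o+r*d[v,us][:,None]; L=C.inv().apply(P-s['tool_pos'])
    print(v,' '.join(f"{a:.0f},{b:.0f},{g:.0f}" for a,b,g in L))
B=np.array([[454.,-238.2,90]]); w=np.array([np.sin(np.radians(23.3)),np.cos(np.radians(23.3)),0])
for t in(-58,-45,-30,-15,0): print(t,C.inv().apply(B[0]+t*w-s['tool_pos']).round(1))
```

```text
240 -13,-18,94 -12,-15,92 -12,-12,90 -11,-9,87 -10,-7,84 -9,-4,81 19,-0,-6 20,1,-9 20,3,-8 19,5,-7 18,7,-4 -5,12,69 -4,15,66 -3,17,64
250 -20,-18,93 -19,-15,90 -19,-12,89 -18,-9,86 -17,-7,83 -16,-4,80 15,-0,-9 15,1,-10 16,3,-11 16,5,-11 15,7,-8 -11,12,68 -11,15,65 -10,17,64
260 -28,-19,93 -27,-15,90 -26,-12,87 -25,-9,85 -24,-7,82 -23,-4,80 11,-0,-11 12,1,-14 12,3,-13 12,5,-13 12,7,-13 -18,12,66 -17,15,65 -17,17,63
270 -37,-19,95 -35,-16,90 -33,-13,87 -32,-10,84 -32,-7,83 -30,-4,79 8,-0,-15 8,1,-16 8,3,-16 8,5,-16 8,7,-15 -25,12,67 -25,15,65 -23,17,62
280 -45,-19,95 -42,-16,89 -41,-13,87 -40,-10,84 -39,-7,81 -38,-4,78 73,0,-177 5,1,-19 5,3,-20 5,5,-20 4,7,-17 -32,12,65 -31,15,63 -29,17,60
290 -51,-19,91 -52,-16,92 -49,-13,86 11,-5,-42 11,-3,-42 11,-2,-42 11,-0,-43 11,1,-42 11,3,-42 10,4,-41 11,6,-42 11,7,-43 -38,15,63 -37,18,60
300 7,-9,-42 7,-8,-42 10,-6,-50 10,-5,-50 10,-3,-49 11,-2,-51 73,0,-177 10,1,-50 10,3,-49 10,4,-50 11,5,-50 11,7,-51 7,9,-44 6,10,-42
310 7,-9,-50 6,-7,-49 10,-6,-57 10,-4,-57 11,-3,-58 11,-2,-58 11,-0,-58 10,1,-57 10,2,-57 11,4,-58 11,5,-58 10,6,-57 6,8,-49 7,
[... 489 characters left out ...]
2,-76 12,3,-83 11,4,-82 11,5,-82 12,6,-83 73,0,-177
360 11,-6,-87 12,-5,-88 12,-4,-87 12,-3,-87 11,-2,-87 7,-1,-81 0,-0,-71 1,1,-72 5,2,-78 10,3,-85 12,4,-88 12,5,-87 12,6,-87 12,7,-88
370 11,-6,-91 12,-5,-92 12,-4,-91 11,-3,-91 9,-2,-88 4,-1,-81 -3,-0,-71 -3,1,-72 3,2,-79 7,3,-86 12,4,-92 12,5,-92 12,6,-93 12,7,-92
380 16,-5,-102 16,-4,-102 17,-4,-103 12,-3,-96 2,-2,-83 1,-1,-81 -6,-0,-72 -7,1,-71 -1,2,-79 2,3,-83 11,4,-95 16,5,-101 17,5,-103 16,6,-102
390 16,-5,-105 17,-4,-106 14,-4,-103 9,-3,-95 -1,-2,-84 -3,-1,-80 -11,-0,-70 -10,1,-72 -4,2,-79 -1,3,-83 8,4,-94 14,4,-101 16,5,-105 16,6,-105
-58 [-23.   2. -38.]
-45 [-12.   2. -30.]
-30 [ -0.   2. -20.]
-15 [ 11.   2. -11.]
0 [23.  2. -2.]
```

The depth settles it: the shut fingertips are really at tool z ≈ -40, while the bar crosses at z ≈ -20, ahead of them. So the usable grasp lies about 40 mm farther back than the frame says. The hook was held by its top curl, which agrees with this. I open, advance 38 mm and grip again.

```bash
python3 -m jog '[[[0,0,-0.2,0,0,0,0.4],[0,0,0,0,0,0,0.4],[0,0.04,0,0,0,0,0.4],[0,0,0.4,0,0,0,0.4],[0,0,0.35,0,0,0,0.4],[0,0,0.2,0,0,0,0.4],[0,0,0,0,0,0,0.4],[0,0,0,0,0,0,0.4]]]' 80
python3 -m jog '[[[0,0,0,0,0,0,0.2],[0,0,0,0,0,0,0.15],[0,0,0,0,0,0,0],[0,0,0,0,0,0,0],[0,0,0,0,0,0,0]]]' 80
python3 - <<'E'
from m import *
c=camera_params("wrist"); p,d=snapshot("wrist"); np.savez("pics/w8.npz",d=d,**c);cv2.imwrite("pics/w8.png",p[:,:,::-1])
E
```

```text
time: 15.7
tool_pos: [488.8, -246.9, 61.3]
tcp_rot: [122.9, -22.8, 97.4]
ft_force: [0.2, -0.4, 0.5]
finger_gap: 33.9
time: 16.32
tool_pos: [488.9, -247.5, 61.6]
tcp_rot: [122.9, -22.7, 97.4]
ft_force: [-3.0, -1.7, 4.2]
finger_gap: 5.8
```

```bash
python3 -m jog '[[[0.08,0.16,-0.1,0,0,0,0],[0.16,0.32,-0.2,0,0,0,0],[0.2,0.4,-0.26,0,0,0,0],[0.2,0.4,-0.26,0,0,0,0],[0.2,0.4,-0.26,0,0,0,0],[0.12,0.23,-0.15,0,0,0,0],[0,0,0,0,0,0,0],[0,0,0,0,0,0,0],[0,0,0,0,0,0,0]]]' 80
python3 - <<'E'
from m import *
s=telemetry.sense(); print(s['joint_pos'].round(1),s['ft_force'])
c=camera_params("wrist"); p,d=snapshot("wrist"); np.savez("pics/w9.npz",d=d,**c);cv2.imwrite("pics/w9.png",p[:,:,::-1])
p,d2=snapshot("scene"); cv2.imwrite("pics/s9.png",p[:,:,::-1])
C=Ro.from_euler('xyz',s['tcp_rot'],degrees=True)
v,u=np.mgrid[60:285,270:380]; o,r=ray(c,np.c_[u.ravel(),v.ravel()]); dd=d[60:285,270:380].ravel(); P=o+r*dd[:,None]
L=C.inv().apply(P-s['tool_pos'])
# bar line in tool frame: points near predicted line direction
k=(dd>0)&(abs(L[:,1])<10)&(abs(L[:,2])<60)&(L[:,0]>5)&(L[:,0]<90)
Q=P[k];g=Q.mean(0);w=np.linalg.svd(Q-g,full_matrices=False)[2][0];w*=np.sign(w[1]); t=(Q-g)@w
print(len(Q),"centre",g.round(1),"dir",w.round(3),"yaw",np.degrees(np.arctan2(-w[0],w[1])).round(1),"tilt",np.degrees(np.arcsin(w[2])).round(1),"far end",(g+w*t.max()).round(1),"res",np.std((Q-g)-np.outer(t,w)).round(2),"tool dir",C.inv().apply(w).round(3))
E
```

```text
time: 17.5
tool_pos: [488.9, -245.9, 183.2]
tcp_rot: [123.0, -22.9, 97.4]
ft_force: [-0.2, -0.1, -1.5]
finger_gap: 5.3
[-73.1 -10.2 126.1  60.8  81.  -88.1] [-0.15314488 -0.12253828 -1.52229315]
3623 centre [ 463.2 -214.4  212.7] dir [ 0.397  0.916 -0.051] yaw -23.4 tilt -2.9 far end [ 477.9 -180.5  210.8] res 1.97 tool dir [ 0.771 -0.041  0.636]
```

```bash
python3 -m jog '[[[0,0,0,0.0055,0.011,-0.0071,0],[0,0,0,0.0055,0.011,-0.0071,0],[0,0,0,0.0055,0.011,-0.0071,0],[0,0,0,0.0055,0.011,-0.0071,0],[0,0,0,0.0055,0.011,-0.0071,0],[0,0,0,0.0055,0.0112,-0.0072,0],[0,0,0,0,0,0,0],[0,0,0,0,0,0,0]]]' 80
python3 - <<'E'
from m import *
s=telemetry.sense(); print(s['joint_pos'].round(1))
C=Ro.from_euler('xyz',s['tcp_rot'],degrees=True);T=np.array([500.7,-46.8,189.])
print((C.inv().apply(T-s['tool_pos'])/50).round(3), C.as_matrix().round(3).tolist())
E
```

```text
time: 18.6
tool_pos: [489.0, -246.2, 183.9]
tcp_rot: [122.9, -22.9, 128.1]
ft_force: [0.1, 0.8, -1.2]
finger_gap: 5.6
[-67.   17.2  97.4  50.2 100.1 -99.6]
[2.8   0.535 2.801] [[-0.568, 0.629, 0.531], [0.725, 0.078, 0.684], [0.389, 0.773, -0.5]]
```

```bash
python3 -m jog '[[[0.14,0.027,0.14,0,0,0,0],[0.28,0.054,0.28,0,0,0,0],[0.39,0.075,0.39,0,0,0,0],[0.45,0.086,0.45,0,0,0,0],[0.45,0.086,0.45,0,0,0,0],[0.39,0.075,0.39,0,0,0,0],[0.34,0.064,0.34,0,0,0,0],[0.22,0.043,0.22,0,0,0,0],[0.14,0.027,0.14,0,0,0,0],[0,0,0,0,0,0,0],[0,0,0,0,0,0,0],[0,0,0,0,0,0,0]]]' 80
python3 - <<'E'
from m import *
s=telemetry.sense(); print(s['joint_pos'].round(1))
c=camera_params("wrist"); p,d=snapshot("wrist"); np.savez("pics/wa.npz",d=d,**c);
m=p[:,:,::-1].copy(); p2,_=snapshot("scene")
m=cv2.resize(m,(800,600)); m[:240,480:]=cv2.resize(p2[140:260,270:430,::-1],(320,240)); cv2.imwrite("pics/ma.png",m)
C=Ro.from_euler('xyz',s['tcp_rot'],degrees=True)
v,u=np.mgrid[0:480,0:640]; o,r=ray(c,np.c_[u.ravel(),v.ravel()]); P=o+r*d.reshape(-1,1);L=C.inv().apply(P-s['tool_pos'])
y=np.radians(7.4);e=np.array([np.cos(y),np.sin(y)]);n=np.array([-e[1],e[0]]); X=np.c_[(P[:,:2]-[525,-48])@e,(P[:,:2]-[525,-48])@n,P[:,2]]
k=(d.ravel()>0)&(abs(X[:,0])<32)&(abs(X[:,1])<25)&(X[:,2]>165)&(X[:,2]<360)
for z in range(165,310,10):
    q=X[k&(X[:,2]>=z)&(X[:,2]<z+10)]
    if len(q)>8: print("hook z",z,len(q),"x",np.percentile(q[:,0],[5,95]).round(1),"y",np.percentile(q[:,1],[5,95]).round(1))
k=(d.ravel()>0)&(X[:,0]>-75)&(X[:,0]<-45)&(abs(X[:,2]-217)<14)&(X[:,1]>-20)&(X[:,1]<66)
Q=X[k];g=Q.mean(0);w=np.linalg.svd(Q-g,full_matrices=False)[2][0];w*=np.sign(w[1]);t=(Q-g)@w
print("bar",len(Q),g.round(1),w.round(3),"end",(g+w*t.max()).round(1))
E
```

```text
time: 20.1
tool_pos: [500.7, -47.8, 189.4]
tcp_rot: [122.9, -22.8, 128.1]
ft_force: [0.2, 0.1, -0.9]
finger_gap: 5.8
[-54.9  -6.8 122.4  55.8  90.7 -93.8]
hook z 175 39 x [ 7.8 26.2] y [-5.6 -0.8]
hook z 185 631 x [-13.1  25.9] y [-5.6  5.2]
hook z 195 803 x [-14.6  26.5] y [-5.7  5. ]
hook z 205 338 x [19.7 27.4] y [-5.7  5. ]
hook z 215 386 x [15.6 23.4] y [-5.8  5.1]
hook z 225 452 x [11.3 18.8] y [-5.8  5.1]
hook z 235 508 x [ 7.1 14.3] y [-5.8  5.1]
hook z 245 601 x [ 2.9 10.8] y [-5.9  4.9]
hook z 255 702 x [-1.5  6.4] y [-6.   4.8]
hook z 265 834 x [-5.2  2.8] y [-6.   4.8]
hook z 275 997 x [-9.5 -1.6] y [-6.   4.8]
hook z 285 1207 x [-13.5  -5.8] y [-6.1  4.8]
hook z 295 1486 x [-17.8  -9.9] y [-6.2  4.6]
hook z 305 946 x [-20.4 -13.8] y [-6.2  4.7]
bar 4632 [-59.5  14.7 218.1] [-0.025  0.999 -0.035] end [-60.6  59.2 216.6]
```

View pics/ma.png

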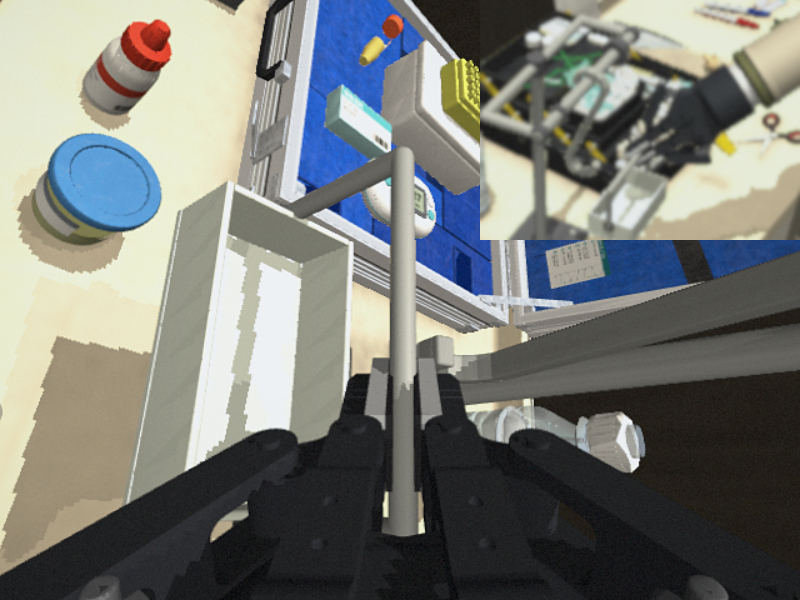

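Wrist view: the bar runs from (322,125) down into the fingers, the bin is level, and the hook's lower curl shows at (350,285). Bar middle is about (-58.5, -3, 216) in the rail frame and curl centre about x +2, y -0.5. Next I check fingertip clearance and the shifts.

```bash
cat >> m.py <<'E'
def stand(v):
    s=telemetry.sense(); C=Ro.from_euler('xyz',s['tcp_rot'],degrees=True)
    return (C.inv().apply(Ro.from_euler('z',7.4,degrees=True).apply(v))/50).round(3)
E
python3 - <<'E'
from m import *
s=telemetry.sense(); C=Ro.from_euler('xyz',s['tcp_rot'],degrees=True)
c=dict(np.load("pics/wa.npz")); d=c.pop("d")
v,u=np.mgrid[240:400,270:380]; o,r=ray(c,np.c_[u.ravel(),v.ravel()]); dd=d[240:400,270:380].ravel();P=o+r*dd[:,None];L=C.inv().apply(P-s['tool_pos'])
X=Ro.from_euler('z',-7.4,degrees=True).apply(P-[525,-48,0])
k=(dd>0)&(abs(L[:,1])>6)&(abs(L[:,1])<20)&(abs(L[:,0]-9)<5)&(L[:,2]<-25)&(L[:,2]>-75)
print(k.sum(),np.percentile(L[k,2],[1,50,99]),"max y",np.percentile(X[k,1],[50,95,99.5]))
print("fwd",stand([59,2.5,0]),"down",stand([0,0,-30]),"+x5",stand([5,0,0]))
E
```

```text
2234 [-74.63844631 -56.81864171 -39.25514909] max y [-25.4769523  -15.58179697 -12.34768274]
fwd [-0.516  0.747  0.755] down [-0.233 -0.464  0.3  ] +x5 [-0.047  0.063  0.061]
```

```bash
python3 -m jog '[[[-0.064,0.09,0.09,0,0,0,0],[-0.106,0.15,0.149,0,0,0,0],[-0.117,0.164,0.163,0,0,0,0],[-0.117,0.164,0.163,0,0,0,0],[-0.085,0.12,0.119,0,0,0,0],[-0.042,0.06,0.06,0,0,0,0],[0,0,0,0,0,0,0],[0,0,0,0,0,0,0]]]' 80
cat >> m.py <<'E'
def look(f,mid_end=62):
    s=telemetry.sense(); print(s['time'],s['tool_pos'].round(1),s['ft_force'].round(1))
    c=camera_params("wrist"); p,d=snapshot("wrist"); np.savez(f"pics/{f}.npz",d=d,**c); cv2.imwrite(f"pics/{f}.png",p[:,:,::-1])
    v,u=np.mgrid[0:480,0:640]; o,r=ray(c,np.c_[u.ravel(),v.ravel()]); P=o+r*d.reshape(-1,1)
    X=Ro.from_euler('z',-7.4,degrees=True).apply(P-[525,-48,0]); return X[d.ravel()>0]
def hookrep(X):
    k=(abs(X[:,0])<35)&(abs(X[:,1])<14)
    for z in range(165,310,10):
        q=X[k&(X[:,2]>=z)&(X[:,2]<z+10)]
        if len(q)>8: print("z",z,len(q),"x",np.percentile(q[:,0],[5,95]).round(1),"y",np.percentile(q[:,1],[5,95]).round(1))
E
python3 - <<'E'
from m import *
X=look("wb"); hookrep(X)
k=(abs(X[:,0])<12)&(abs(X[:,2]-216)<14)&(X[:,1]>15)&(X[:,1]<70);Q=X[k];print("bar",len(Q),np.median(Q,axis=0).round(1),Q[:,1].max(),np.percentile(Q[:,0],[5,95]),np.percentile(Q[:,2],[5,95]))
E
```

```text
time: 21.2
tool_pos: [558.7, -38.0, 189.3]
tcp_rot: [122.9, -22.8, 128.1]
ft_force: [-0.7, -0.4, -0.5]
finger_gap: 5.5
21.2 [558.7 -38.  189.3] [-0.7 -0.4 -0.5]
z 175 576 x [-1.7 19.3] y [-5.9  4.5]
z 185 971 x [-13.1  23.3] y [-5.9  5.1]
z 195 841 x [-14.7  -7.1] y [-5.9  5. ]
z 205 541 x [-1.4 25.5] y [-13.    5.3]
z 215 2140 x [-3.1 19.5] y [-12.7  11.8]
z 225 621 x [11.5 19.7] y [-5.8  4.9]
z 235 756 x [ 7.3 15.8] y [-5.8  4.8]
z 245 920 x [ 3.3 11.7] y [-5.9  4.7]
z 255 1128 x [-1.   7.4] y [-6.   4.7]
z 265 1436 x [-5.1  3.3] y [-6.1  4.7]
z 275 1833 x [-9.4 -1. ] y [-6.1  4.5]
z 285 2437 x [-13.4  -4.9] y [-6.2  4.6]
z 295 3332 x [-17.6  -9.2] y [-6.3  4.5]
z 305 3234 x [-21.  -12.7] y [-6.2  4.6]
bar 2311 [ -1.8  40.8 219.1] 60.84883373533556 [-3.14311148  1.99348408] [205.37484064 221.54733375]
```

```bash
python3 -m jog '[[[-0.048,-0.087,0.063,0,0,0,0],[-0.048,-0.087,0.063,0,0,0,0],[-0.048,-0.087,0.063,0,0,0,0],[-0.036,-0.066,0.047,0,0,0,0],[-0.024,-0.044,0.031,0,0,0,0],[-0.024,-0.044,0.031,0,0,0,0],[0,0,0,0,0,0,0],[0,0,0,0,0,0,0],[0,0,0,0,0,0,0]]]' 80
python3 - <<'E'
from m import *
X=look("wc"); hookrep(X)
k=(abs(X[:,0])<14)&(abs(X[:,2]-190)<14)&(X[:,1]>15)&(X[:,1]<70);Q=X[k];print("bar",len(Q),np.median(Q,axis=0).round(1),Q[:,1].max())
print("down2",stand([0,0,-2]),telemetry.sense()['finger_gap'])
E
```

```text
time: 22.38
tool_pos: [560.3, -37.7, 161.6]
tcp_rot: [122.9, -22.8, 128.1]
ft_force: [-1.2, 0.4, -0.7]
finger_gap: 5.5
22.375 [560.3 -37.7 161.6] [-1.2  0.4 -0.7]
z 175 386 x [-8.8 21.4] y [-13.2   0.2]
z 185 2518 x [-14.2  23.7] y [-12.5   6.4]
z 195 1748 x [-16.   25.4] y [-5.8  5. ]
z 205 697 x [18.3 26.5] y [-5.7  4.9]
z 215 825 x [14.3 22.2] y [-5.8  5. ]
z 225 1002 x [10.1 18.4] y [-5.8  4.9]
z 235 1248 x [ 6.2 14.3] y [-5.8  4.9]
z 245 1565 x [ 2.  10.4] y [-5.9  4.7]
z 255 2012 x [-1.9  6.3] y [-6.   4.7]
z 265 2683 x [-6.   2.3] y [-6.1  4.8]
z 275 3276 x [-9.8 -1.5] y [-6.1  4.8]
z 285 40 x [-11.3  -8.7] y [3.  5.7]
bar 2249 [ -0.2  40.1 191.5] 61.19828582065971
down2 [-0.016 -0.031  0.02 ] 5.639696898401934
```

```bash
python3 -m jog '[[[-0.016,-0.031,0.02,0,0,0,0],[0,0,0,0,0,0,0],[0,0,0,0,0,0,0]]]' 80
python3 -m jog '[[[0,0,0,0,0,0,0.12],[0,0,0,0,0,0,0.18],[0,0,0,0,0,0,0.3],[0,0,0,0,0,0,0.35],[0,0,0,0,0,0,0.35]]]' 80
python3 - <<'E'
from m import *
X=look("wd"); hookrep(X)
k=(abs(X[:,0])<14)&(abs(X[:,2]-190)<14)&(X[:,1]>15)&(X[:,1]<70);Q=X[k];print("bar",len(Q),np.median(Q,axis=0).round(1),Q[:,1].max())
E
```

```text
time: 22.8
tool_pos: [561.0, -38.0, 160.9]
tcp_rot: [122.8, -22.7, 128.2]
ft_force: [0.3, 0.5, 5.6]
finger_gap: 5.2
time: 23.42
tool_pos: [560.2, -37.7, 159.4]
tcp_rot: [122.9, -22.8, 128.1]
ft_force: [-0.3, -0.2, -0.2]
finger_gap: 30.2
23.425 [560.2 -37.7 159.4] [-0.3 -0.2 -0.2]
z 165 144 x [-7.8  0.5] y [-13.8 -10.4]
z 175 258 x [-6.2 25.1] y [-6.2 -0. ]
z 185 2385 x [-10.7  27.2] y [-12.    8.1]
z 195 1824 x [-12.5  28.7] y [-11.3   4.8]
z 205 686 x [21.5 29.8] y [-5.9  4.7]
z 215 823 x [17.2 25.5] y [-5.9  4.8]
z 225 1006 x [12.8 21.3] y [-6.   4.8]
z 235 1266 x [ 8.5 16.7] y [-6.   4.8]
z 245 1597 x [ 4.4 12.8] y [-6.   4.6]
z 255 2052 x [-0.2  8.4] y [-6.1  4.6]
z 265 2771 x [-4.4  4.1] y [-6.2  4.7]
z 275 2473 x [-7.8  0.2] y [-6.2  4.7]
bar 2154 [  4.3  39.6 191. ] 60.33197028806751
```

The bar sits in the lower curl and the arm feels no load. I retreat and check that the bin stays hung.

```bash
python3 -m jog '[[[0,0,-0.1,0,0,0,0.35],[0,0,-0.3,0,0,0,0.35],[0,0,-0.5,0,0,0,0.35],[0,0,-0.8,0,0,0,0.35],[0,0,-0.8,0,0,0,0.35],[0,0,-0.8,0,0,0,0.35],[0,0,0,0,0,0,0.35]]]' 80
python3 - <<'E'
from m import *
print(telemetry.sense()['joint_pos'].round(1))
X=look("we"); hookrep(X)
k=(abs(X[:,0])<20)&(abs(X[:,2]-190)<8)&(abs(X[:,1])>12)&(abs(X[:,1])<70);Q=X[k];print("bar",len(Q),np.median(Q,axis=0).round(1),Q[:,1].min(),Q[:,1].max())
for sg in(1,-1):
    q=Q[Q[:,1]*sg>0];print(sg,np.median(q[:,2]),len(q))
M=Ro.from_matrix(np.array([[np.cos(np.radians(7.4)),np.sin(np.radians(7.4)),0],[np.sin(np.radians(7.4)),-np.cos(np.radians(7.4)),0],[0,0,-1]]))
print("back60",stand([-60,0,0])); rel(np.array([441.8,-28.6,255.]),M)
E
```

```text
time: 24.35
tool_pos: [472.3, -154.0, 244.0]
tcp_rot: [123.0, -22.6, 127.9]
ft_force: [0.2, -0.5, -1.1]
finger_gap: 29.7
[-64.6  -0.8 110.3  52.1 101.4 -94.2]
24.35 [ 472.3 -154.   244. ] [ 0.2 -0.5 -1.1]
z 175 120 x [-6.7 24.5] y [-6.1 -0.3]
z 185 594 x [-11.3  27.4] y [-11.4   5.4]
z 195 387 x [-13.3  31.4] y [-5.9  4.8]
z 205 161 x [21.  30.1] y [-6.   4.5]
z 215 175 x [16.6 26.4] y [-6.   4.6]
z 225 194 x [12.6 22.4] y [-6.   4.3]
z 235 216 x [ 8.3 17.7] y [-6.1  4.4]
z 245 237 x [ 4.1 13.5] y [-6.2  4.2]
z 255 258 x [-0.1  9.2] y [-6.4  4.1]
z 265 287 x [-4.5  5.2] y [-6.5  4.1]
z 275 325 x [-8.7  0.9] y [-6.6  3.9]
z 285 360 x [-12.7  -3.3] y [-6.7  4.1]
z 295 425 x [-17.2  -7.5] y [-6.8  4.3]
z 305 463 x [-21.3 -11.9] y [-6.4  4.1]
bar 1238 [  3.  -21.9 191.5] -62.5367979617186 61.41931378218587
1 191.602224053584 505
-1 191.42364117429793 733
back60 [ 0.563 -0.76  -0.739]
target [441.8 -28.6 255. ] shift now-axes/50 [ 2.245e+00 -2.000e-03  1.242e+00] target-axes/50 [-0.29  -2.538 -0.241] rv/2pi [ 0.0314 -0.1888  0.269 ] 118.9
```

The bin hangs level and centred: bar from -62.5 to +61.4 mm about the rail middle, z equal at both ends. I back off, turn the tool vertical and shut the fingers for pushing.

```bash
python3 -m jog '[[[0.28,-0.38,-0.37,0,0,0,0.35],[0.28,-0.38,-0.37,0,0,0,0],[0,0,0,0,0,0,0]]]' 40
python3 -m jog '[[[0,0,0,0.0026,-0.0157,0.0224,0],[0,0,0,0.0026,-0.0157,0.0224,0],[0,0,0,0.0026,-0.0157,0.0224,0],[0,0,0,0.0026,-0.0157,0.0224,0],[0,0,0,0.0026,-0.0157,0.0224,0],[0,0,0,0.0026,-0.0157,0.0224,0],[0,0,0,0.0026,-0.0157,0.0224,0],[0,0,0,0.0026,-0.0157,0.0224,0],[0,0,0,0.0026,-0.0157,0.0224,0],[0,0,0,0.0026,-0.0157,0.0224,0],[0,0,0,0.0026,-0.0157,0.0224,0],[0,0,0,0.0026,-0.0157,0.0224,0]]]'
python3 -m jog '[[[0,0,0,0,0,0,0],[0,0,0,0,0,0,0]]]'
python3 - <<'E'
from m import *
M=Ro.from_matrix(np.array([[np.cos(np.radians(7.4)),np.sin(np.radians(7.4)),0],[np.sin(np.radians(7.4)),-np.cos(np.radians(7.4)),0],[0,0,-1]]))
rel(np.array([441.8,-28.6,255.]),M)
E
```

```text
time: 24.78
tool_pos: [412.5, -158.2, 241.5]
tcp_rot: [122.9, -22.9, 128.1]
ft_force: [0.3, 0.4, 0.3]
finger_gap: -0.1
time: 26.28
tool_pos: [414.2, -157.1, 242.1]
tcp_rot: [-179.9, -0.0, 7.5]
ft_force: [-0.4, 0.3, 0.2]
finger_gap: -0.0
time: 26.52
tool_pos: [413.5, -157.9, 241.6]
tcp_rot: [-179.8, -0.2, 7.9]
ft_force: [-0.4, -0.5, -0.1]
finger_gap: 0.1
target [441.8 -28.6 255. ] shift now-axes/50 [ 0.916 -2.485 -0.258] target-axes/50 [ 0.895 -2.492 -0.268] rv/2pi [-0.0005 -0.0005  0.0013] 0.5
```

```bash
python3 -m jog '[[[0.3,-0.83,-0.09,0,0,0.0013,0],[0.3,-0.83,-0.09,0,0,0,0],[0.3,-0.83,-0.09,0,0,0,0],[0,0,0,0,0,0,0],[0,0,0,0,0,0,0]]]' 40
python3 - <<'E'
from m import *
X=look("wf"); s=telemetry.sense()
print("TCP stand",Ro.from_euler('z',-7.4,degrees=True).apply(s['tool_pos']-[525,-48,0]).round(1),s['tcp_rot'].round(1))
k=(abs(X[:,0])<30)&(abs(X[:,1])<12)&(X[:,2]>340)&(X[:,2]<352);print("crown",k.sum(),np.percentile(X[k],[5,95],axis=0).round(1).tolist())
k=(abs(X[:,0])<30)&(X[:,1]<-50)&(X[:,1]>-90)&(X[:,2]>341)&(X[:,2]<352);print("collar",k.sum(),np.percentile(X[k],[3,97],axis=0).round(1).tolist())
k=(abs(X[:,0])<20)&(X[:,1]<-20)&(X[:,1]>-50)&(X[:,2]>333)&(X[:,2]<345);print("rail",k.sum(),X[k].mean(0) if k.any() else 0)
k=(X[:,0]<-40)&(X[:,0]>-120)&(abs(X[:,1]-30)<14)&(X[:,2]<420)&(X[:,2]>270);print("finger zmin",X[k][:,2].min(),np.percentile(X[k],[1,99],axis=0).round(1).tolist())
E
```

```text
time: 27.15
tool_pos: [441.7, -29.9, 256.2]
tcp_rot: [-179.9, -0.2, 7.2]
ft_force: [0.0, -0.9, -1.4]
finger_gap: -0.1
27.15 [441.7 -29.9 256.2] [ 0.  -0.9 -1.4]
TCP stand [-80.3  28.3 256.1] [-179.9   -0.2    7.2]
crown 9496 [[-13.5, -4.8, 340.9], [14.9, 6.0, 347.2]]Traceback (most recent call last):
  File "<stdin>", line 5, in <module>
    return _quantile_unchecked(
        a, q, axis, out, overwrite_input, method, keepdims, weights)
    return _ureduce(a,
                    func=_quantile_ureduce_func,
    ...<5 lines>...
                    overwrite_input=overwrite_input,
                    method=method)
    r = func(a, **kwargs)
    result = _quantile(arr,
                       quantiles=q,
    ...<2 lines>...
                       out=out,
                       weights=wgt)
    slices_having_nans = np.isnan(arr[-1, ...])
                                  ~~~^^^^^^^^^
IndexError: index -1 is out of bounds for axis 0 with size 0
```

```bash
python3 -m jog '[[[0.4,0,0,0,0,0,0],[0.4,0,0,0,0,0,0],[0.24,0,0,0,0,0,0],[0.1,0,0,0,0,0,0],[0,0,0,0,0,0,0],[0,0,0,0,0,0,0]]]' 40
python3 -m jog '[[[0,0.06,0,0,0,0,0],[0,0.06,0,0,0,0,0],[0,0.06,0,0,0,0,0],[0,0.06,0,0,0,0,0],[0,0.06,0,0,0,0,0],[0,0.06,0,0,0,0,0],[0,0.06,0,0,0,0,0],[0,0.06,0,0,0,0,0],[0,0.06,0,0,0,0,0],[0,0.06,0,0,0,0,0],[0,0.06,0,0,0,0,0],[0,0.06,0,0,0,0,0]]]'
python3 - <<'E'
from m import *
X=look("wg"); s=telemetry.sense()
print("TCP stand",Ro.from_euler('z',-7.4,degrees=True).apply(s['tool_pos']-[525,-48,0]).round(1),s['tcp_rot'].round(1))
k=(abs(X[:,0])<20)&(abs(X[:,1])<50)&(X[:,2]>341)&(X[:,2]<352);print("crown",k.sum(),np.percentile(X[k],[5,50,95],axis=0).round(1).tolist())
k=(abs(X[:,0])<30)&(X[:,1]<-50)&(X[:,1]>-100)&(X[:,2]>336)&(X[:,2]<352);print("collar",k.sum(),np.percentile(X[k],[3,97],axis=0).round(1).tolist() if k.any() else 0)
E
```

```text
time: 27.95
tool_pos: [495.4, -23.9, 256.0]
tcp_rot: [-179.9, 0.3, 7.0]
ft_force: [-20.2, -2.4, 8.4]
finger_gap: 0.1
time: 29.45
tool_pos: [500.3, -57.6, 255.9]
tcp_rot: [-179.7, 0.2, 7.2]
ft_force: [-17.0, 7.1, 7.7]
finger_gap: -0.0
29.45 [500.3 -57.6 255.9] [-17.    7.1   7.7]
TCP stand [-25.7  -7.  255.9] [-179.7    0.2    7.1]
crown 12586 [[-17.1, -38.8, 342.1], [-11.7, -18.6, 347.3], [17.6, 24.8, 350.7]]
collar 11593 [[-9.3, -87.3, 336.3], [18.0, -53.2, 347.7]]
```

A force of -20 N in x means the fingers rub on the rail, so I back off 7 mm in x before going on.

```bash
python3 -m jog '[[[-0.08,0,0,0,0,0,0],[-0.06,0,0,0,0,0,0],[0,0,0,0,0,0,0],[0,0,0,0,0,0,0]]]' 40
python3 - <<'E'
from m import *
X=look("wh"); s=telemetry.sense()
print("TCP stand",Ro.from_euler('z',-7.4,degrees=True).apply(s['tool_pos']-[525,-48,0]).round(1),s['tcp_rot'].round(1))
for a,b,z0,z1 in((-10,12,342,352),):
    k=(X[:,0]>-8)&(X[:,0]<14)&(X[:,1]<40)&(X[:,1]>-55)&(X[:,2]>z0)&(X[:,2]<z1);h,e=np.histogram(X[k][:,1],np.arange(-54,40,2));print([(int(q),int(n)) for q,n in zip(e,h) if n>20])
k=(abs(X[:,0]-5)<10)&(X[:,1]<-50)&(X[:,1]>-100)&(X[:,2]>341)&(X[:,2]<352);h,e=np.histogram(X[k][:,1],np.arange(-100,-48,2));print([(int(q),int(n)) for q,n in zip(e,h) if n>5])
E
python3 -m jog '[[[0,0,0,0,0,0,0]]]'
```

```text
time: 30.0
tool_pos: [496.2, -59.1, 256.0]
tcp_rot: [-179.9, -0.1, 7.2]
ft_force: [0.3, -0.0, 0.7]
finger_gap: -0.1
30.0 [496.2 -59.1 256. ] [ 0.3 -0.   0.7]
TCP stand [-29.9  -7.2 256. ] [-1.799e+02 -1.000e-01  7.200e+00]
[(-32, 134), (-30, 408), (-28, 650), (-26, 667), (-24, 671), (-22, 693), (-20, 534), (-18, 266)]
[(-82, 60), (-80, 572), (-78, 721), (-76, 671), (-74, 707), (-72, 701), (-70, 684), (-68, 705), (-66, 1402), (-64, 94)]
time: 30.18
tool_pos: [496.2, -58.9, 255.9]
tcp_rot: [-179.9, -0.1, 7.2]
ft_force: [0.2, 0.3, -0.5]
finger_gap: 0.1
```

View pics/wh.png

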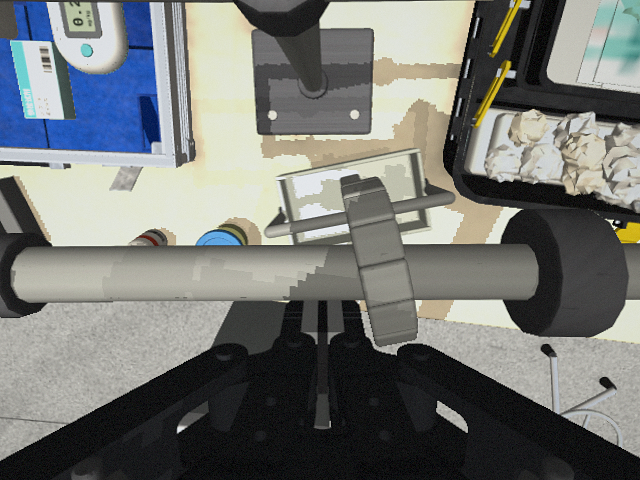

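Wrist view: the hook has slid to y≈-25 (pixel (375,255)) but is yawed about 10°, because I pushed on its front side. The bin is still hung, and the collar's near face is at y≈-66. I'll lift the fingers and push the crown on top of the rail, at or slightly behind its centre, so the hook squares up.

```bash
python3 -m jog '[[[0,-0.2,0,0,0,0,0],[0,-0.3,0,0,0,0,0],[0,0,-0.6,0,0,0,0],[0,0,-0.6,0,0,0,0],[0.4,0,0,0,0,0,0],[0.36,0,0,0,0,0,0],[0,0,0,0,0,0,0],[0,0,0.2,0,0,0,0],[0,0,0.08,0,0,0,0],[0,0,0,0,0,0,0],[0,0,0,0,0,0,0]]]' 40
cat >> m.py <<'E'
def rep(f):
    X=look(f); s=telemetry.sense()
    print("TCP stand",Ro.from_euler('z',-7.4,degrees=True).apply(s['tool_pos']-[525,-48,0]).round(1))
    for x0 in(-14,-7,0,7,14):
        k=(abs(X[:,0]-x0)<2.5)&(X[:,1]<-10)&(X[:,1]>-64)&(X[:,2]>341.5)&(X[:,2]<352)
        if k.sum()>10: print("hook crown at x",x0,"y",np.percentile(X[k,1],[3,97]).round(1),"z",X[k,2].mean().round(1),k.sum())
    k=(abs(X[:,0]-5)<12)&(X[:,1]<-64)&(X[:,1]>-100)&(X[:,2]>341)&(X[:,2]<352)
    if k.sum()>10: print("collar y",np.percentile(X[k,1],[2,98]).round(1))
    return X
E
python3 - <<'E'
from m import *
X=rep("wi")
k=(X[:,1]>-8)&(X[:,1]<35)&(abs(X[:,0]-6)<20)&(X[:,2]>338)&(X[:,2]<370);print("finger low z",k.sum(),np.percentile(X[k,2],[1,5]) if k.any() else 0, np.percentile(X[k][:,1],[2,98]))
E
```

```text
time: 31.55
tool_pos: [530.1, -29.2, 302.6]
tcp_rot: [-179.9, -0.1, 7.2]
ft_force: [-2.0, 2.1, 4.5]
finger_gap: 0.0
31.55 [530.1 -29.2 302.6] [-2.   2.1  4.5]
TCP stand [  7.5  18.  302.6]
hook crown at x -7 y [-63.9 -26.9] z 344.1 55
hook crown at x 0 y [-30.5 -18.1] z 346.2 341
hook crown at x 7 y [-29.  -17.1] z 346.2 441
hook crown at x 14 y [-27.3 -15.9] z 344.2 489
collar y [-79.6 -64.2]
finger low z 2689 [338.96854603 343.797948  ] [ 4.29361192 30.57216853]
```

```bash
python3 -m jog '[[[0,0.1,-0.04,0,0,0,0],[0,0.1,0,0,0,0,0],[0,0.1,0,0,0,0,0],[0,0.08,0,0,0,0,0],[0,0.06,0,0,0,0,0],[0,0.06,0,0,0,0,0],[0,0.06,0,0,0,0,0],[0,0.06,0,0,0,0,0],[0,0.06,0,0,0,0,0],[0,0.06,0,0,0,0,0],[0,0.06,0,0,0,0,0],[0,0.06,0,0,0,0,0]]]' 40
python3 - <<'E'
from m import *
rep("wj")
E
```

```text
time: 33.1
tool_pos: [536.0, -72.4, 304.0]
tcp_rot: [-179.9, -0.1, 7.2]
ft_force: [0.3, 1.4, 0.7]
finger_gap: 0.1
33.1 [536.  -72.4 304. ] [0.3 1.4 0.7]
TCP stand [  7.8 -25.9 304.1]
hook crown at x -7 y [-47.8 -46.3] z 345.1 13
hook crown at x 0 y [-48.7 -42.9] z 346.4 144
hook crown at x 7 y [-49.9 -41.6] z 345.9 296
hook crown at x 14 y [-50.4 -14.2] z 345.4 627
collar y [-79.7 -64.5]
```

```bash
python3 -m jog '[[[-0.02,0.05,0,0,0,0,0],[-0.02,0.05,0,0,0,0,0],[-0.02,0.05,0,0,0,0,0],[-0.02,0.05,0,0,0,0,0],[0,0.04,0,0,0,0,0],[0,0.04,0,0,0,0,0],[0,0.03,0,0,0,0,0],[0,0.03,0,0,0,0,0],[0,0,0,0,0,0,0]]]' 40
python3 - <<'E'
from m import *
rep("wk")
E
```

```text
time: 34.28
tool_pos: [534.3, -88.1, 304.0]
tcp_rot: [-179.7, -0.1, 7.2]
ft_force: [0.3, 7.8, 2.5]
finger_gap: 0.1
34.275 [534.3 -88.1 304. ] [0.3 7.8 2.5]
TCP stand [  4.1 -41.  304. ]
hook crown at x -7 y [-63.8 -60.5] z 344.9 64
hook crown at x 0 y [-63.6 -57.7] z 346.4 179
hook crown at x 7 y [-63.8 -56.2] z 345.7 267
hook crown at x 14 y [-63. -30.] z 346.1 937
collar y [-79.9 -64.4]
```

Force along the rail rose to 7.8 N, so the hook bears on the collar. One last small push to square it, a pause for the swing to die down, then I retreat and check.

```bash
python3 -m jog '[[[0,0.02,0,0,0,0,0],[0,0.02,0,0,0,0,0],[0,0,0,0,0,0,0],[0,0,0,0,0,0,0],[0,0,0,0,0,0,0],[0,0,0,0,0,0,0],[0,0,0,0,0,0,0],[0,0,0,0,0,0,0],[0,0,0,0,0,0,0],[0,0,0,0,0,0,0]]]' 40
python3 -m jog '[[[0,-0.03,0,0,0,0,0],[0,-0.06,0,0,0,0,0],[0,-0.2,0,0,0,0,0],[0,-0.2,-0.3,0,0,0,0],[0,0,-0.8,0,0,0,0],[0,0,-0.8,0,0,0,0],[-0.8,0,0,0,0,0,0],[-0.8,0,0,0,0,0,0],[-0.4,0,0,0,0,0,0],[0,0,0,0,0,0,0],[0,0,0,0,0,0,0],[0,0,0,0,0,0,0]]]' 40
cat > fin.py <<'E'
import sys
from m import *
f=sys.argv[1]; X=look(f)
def pr(n,k,cols=(0,1,2)):
    if k.sum()>10: print(n,k.sum(),"p3",np.percentile(X[k],3,axis=0).round(1),"p97",np.percentile(X[k],97,axis=0).round(1))
for x0 in(-14,-7,0,7,14):
    k=(abs(X[:,0]-x0)<2.5)&(X[:,1]<-30)&(X[:,1]>-90)&(X[:,2]>342)&(X[:,2]<352)
    h,e=np.histogram(X[k][:,1],np.arange(-90,-30,2)); print("x",x0,[(int(q),int(n)) for q,n in zip(e,h) if n>3])
pr("bar",(abs(X[:,0])<25)&(abs(X[:,2]-190)<7)&(X[:,1]>-135)&(X[:,1]<10))
k=(abs(X[:,0])<25)&(abs(X[:,2]-190)<7)&(X[:,1]>-135)&(X[:,1]<10); Q=X[k]
if len(Q)>20:
    g=Q.mean(0);w=np.linalg.svd(Q-g,full_matrices=False)[2][0];w*=np.sign(w[1]);print("bar dir (stand)",w.round(3))
for n in("scene","top"):
    p,d=snapshot(n); c=camera_params(n); cv2.imwrite(f"pics/{f}_{n}.png",p[:,:,::-1])
E
python3 fin.py wl
```

```text
time: 35.58
tool_pos: [534.4, -88.4, 304.0]
tcp_rot: [-179.6, -0.1, 7.3]
ft_force: [-0.9, 16.1, 2.4]
finger_gap: -0.1
time: 37.08
tool_pos: [432.5, -79.7, 398.6]
tcp_rot: [-179.9, -0.1, 7.2]
ft_force: [1.1, 0.1, -0.0]
finger_gap: 0.0
37.075 [432.5 -79.7 398.6] [ 1.1  0.1 -0. ]
x -14 [(-66, 4), (-64, 14), (-62, 17), (-60, 20), (-58, 15), (-56, 21), (-54, 7)]
x -7 [(-82, 4), (-80, 34), (-78, 39), (-76, 37), (-74, 34), (-72, 37), (-70, 31), (-68, 34), (-66, 30), (-64, 34), (-62, 36), (-60, 34), (-58, 34), (-56, 36), (-54, 28)]
x 0 [(-82, 7), (-80, 32), (-78, 38), (-76, 38), (-74, 37), (-72, 38), (-70, 35), (-68, 38), (-66, 41), (-64, 35), (-62, 37), (-60, 35), (-58, 36), (-56, 38), (-54, 37)]
x 7 [(-82, 6), (-80, 34), (-78, 38), (-76, 39), (-74, 37), (-72, 38), (-70, 37), (-68, 36), (-66, 39), (-64, 38), (-62, 33), (-60, 35), (-58, 37), (-56, 36), (-54, 33)]
x 14 [(-80, 20), (-78, 20), (-76, 26), (-74, 22), (-72, 20), (-70, 23), (-68, 24), (-66, 20), (-64, 21), (-62, 25), (-60, 28), (-58, 19), (-56, 22), (-54, 15)]
bar 296 p3 [ -8.4 -62.6 184.7] p97 [  2.2  -1.3 194. ]
bar dir (stand) [0.095 0.995 0.039]
```

```bash
python3 -m jog '[[[-0.4,0,0,0,0,0,0],[-0.4,0,0,0,0,0,0],[-0.4,0,0,0,0,0,0],[-0.4,0,0,0,0,0,0],[0,0,0,0,0,0,0],[0,0,0,0,0,0,0],[0,0,0,0,0,0,0],[0,0,0,0,0,0,0],[0,0,0,0,0,0,0],[0,0,0,0,0,0,0],[0,0,0,0,0,0,0],[0,0,0,0,0,0,0]]]' 40
python3 - <<'E'
from m import *
c=camera_params("scene"); a,da=snapshot("scene")
s0=telemetry.sense()['time']
np.savez("pics/sc1.npz",p=a,d=da); t,dt=snapshot("top"); t0=cv2.imread("pics/top0.png")[:,:,::-1]
g=lambda i:i.astype(int)
for n,(u,v) in dict(cup=(315,272),timer=(370,286),drop=(280,278)).items(): print(n,"mean diff",np.abs(g(t)-g(t0))[v-18:v+18,u-18:u+18].mean().round(2))
v,u=np.mgrid[0:480,0:640]; o,r=ray(c,np.c_[u.ravel(),v.ravel()]); P=o+r*da.reshape(-1,1)
X=Ro.from_euler('z',-7.4,degrees=True).apply(P-[525,-48,0])
k=(da.ravel()>0)&(abs(X[:,0])<50)&(X[:,1]>-140)&(X[:,1]<20)&(X[:,2]>85)&(X[:,2]<200);Q=X[k];print("bin pts",len(Q),np.percentile(Q,[1,99],axis=0).round(1).tolist())
for y0 in(-115,-95,-75,-55,-35,-15,-5):
    for nm,z0,z1 in(("bar",183,198),("wall",98,142)):
        q=Q[(abs(Q[:,1]-y0)<8)&(Q[:,2]>z0)&(Q[:,2]<z1)]
        if len(q)>3: print(y0,nm,len(q),"x",np.percentile(q[:,0],[5,95]).round(1),"z",np.percentile(q[:,2],[5,50,95]).round(1))
E
python3 -m jog '[[[0,0,0,0,0,0,0],[0,0,0,0,0,0,0],[0,0,0,0,0,0,0],[0,0,0,0,0,0,0],[0,0,0,0,0,0,0]]]' 40
python3 - <<'E'
from m import *
z=np.load("pics/sc1.npz"); b,db=snapshot("scene"); e=np.abs(b.astype(int)-z["p"].astype(int))[140:270,260:430].max(2);print("moving px",(e>25).sum(),e.mean())
t,_=snapshot("top"); cv2.imwrite("pics/tend.png",t[:,:,::-1])
E
```

```text
time: 38.72
tool_pos: [352.6, -89.9, 398.7]
tcp_rot: [-179.9, -0.1, 7.2]
ft_force: [0.9, -0.4, -0.8]
finger_gap: 0.0
cup mean diff 2.49
timer mean diff 47.44
drop mean diff 2.77
bin pts 1053 [[-29.3, -114.0, 97.1], [35.9, 5.3, 195.1]]
-115 bar 7 x [2.5 9.2] z [185.4 189.2 194.1]
-115 wall 144 x [-24.1  30.9] z [100.2 116.7 134.5]
-95 bar 12 x [1.  7.2] z [187.4 191.5 193.7]
-95 wall 84 x [-26.1  36.1] z [ 98.5 102.9 131.9]
-75 bar 12 x [1.1 7.9] z [186.4 191.6 193.9]
-75 wall 86 x [-26.9  34.8] z [ 99.4 102.7 130.3]
-55 bar 58 x [-16.5  24.3] z [184.4 190.  195.3]
-55 wall 75 x [-27.6  33.6] z [ 99.4 103.2 130.7]
-35 bar 15 x [-0.8  6. ] z [188.8 190.4 193.7]
-35 wall 66 x [-28.6  35. ] z [100.  113.6 134.8]
-15 bar 12 x [-1.5  5.2] z [188.7 190.9 192.7]
-15 wall 41 x [-30.2  33. ] z [103.8 124.6 136. ]
-5 bar 12 x [-1.9  5.3] z [187.  190.8 191.8]
-5 wall 216 x [-28.7  32.3] z [101.3 118.6 135.1]
time: 39.45
tool_pos: [352.6, -89.9, 398.7]
tcp_rot: [-179.9, -0.1, 7.2]
ft_force: [0.4, -0.2, 0.2]
finger_gap: 0.1
moving px 0 1.369321266968326
```

The bin hangs level and still. The timer difference is probably the arm above it, so I check it in the scene view and then hand in.

Run:
```python
from m import *
from bench import job
a=cv2.imread("pics/scene0.png")[:,:,::-1].astype(int); b=np.load("pics/sc1.npz")["p"].astype(int)
for n,(u,v) in dict(timer=(371,282),cup=(337,301),drop=(321,322)).items(): print(n,np.abs(a-b)[v-12:v+12,u-12:u+12].mean().round(2))
c=camera_params("wrist");p,d=snapshot("wrist");u,v=proj(c,[[386.7,-94.5,17]])[0];print("timer px wrist",u,v)
if 0<u<640 and 0<v<480:
    w=p[max(0,int(v)-45):int(v)+45,max(0,int(u)-45):int(u)+45]; print("white frac",(w.min(2)>190).mean().round(2))
print(job.hand_in())
```

```text
timer 6.7
cup 5.47
drop 5.8
timer px wrist 328.72103349341353 147.94099642159642
white frac 0.16
the job is handed in; nothing more can be done
None
```

The S-hook hangs on the rail bearing against the large stop collar, with the bin hung in its lower curl. I handed the job in at about 39.5 s of robot time.

- **Hook:** I took it out of the holder, hung it at the middle of the rail and let go.
- **Bin:** I hung it by the middle of its bar in the lower curl and let go. My first try at gripping the bar closed on nothing. The shut fingertips really end about 40 mm short of the stated TCP, so I advanced and gripped again.
- **Slide:** The first push, low on the shank, rubbed the fingers on the rail at about 20 N and turned the hook by about 10°. I then pushed on the crown on top of the rail until the hook met the collar. The force along the rail rose to 16 N at the end.

**Last checks**
- **Collar contact:** depth readings show no gap between hook and collar, and the hook is square to the rail.
- **Bin:** the bar is level within about 2 mm over its length, and the bin is upright. The handle is yawed only a few degrees.
- **At rest:** two scene pictures about 0.7 s apart showed no movement, and the gripper was well clear.
- **Cup and dropper:** they look unchanged in both fixed cameras.
- **Timer:** the top view disagreed (difference 47), most likely because the arm was above it. The scene view shows little change (6.7, against 5.5 and 5.8 for the others). A rough white-pixel check with the wrist camera settled nothing.
- **Viewer limit:** I had used all 12 picture views, so these final checks are numerical only.

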